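Close up the lamp house of a spectrophotometer

ROBOT

A 6-joint arm with a two-finger parallel gripper is mounted at the origin on the work surface. World frame = base frame: x ahead of the robot, y to its left, z up, the work surface at z = 0. Lengths are in m, angles in rad, forces in N, time in s.
With the tool pointing down it reaches from about 0.25 to 0.8 m from the base axis. Payload 8.5 kg.
Tool frame: the origin (TCP) lies at the very end of the fingers, on their centre line; the grasp point (between the pads) lies robot.grip_point_offset behind it (robot.grip_point_offset is the distance from the TCP to the grasp point, in m); z points along the fingers, y is the line along which they close (so a half turn about z gives the same grasp; the last joint's range is limited). The gripper opens to 85 mm and grips with 20 to 120 N. Pads are 22 mm wide; open, the fingers measure 114 mm over their backs; the gripper's body (76 mm by 85 mm) begins 54 mm behind the grasp point. The pads swing forward as they close: fully open they stand 13 mm farther back than shut.
Start: joints at [-1.239, 0.238, -0.013, 1.319, 0, 1.571], TCP at [0.171, -0.496, 0.231] pointing down, gripper open.
Joint ranges: [-2.66, 2.66], [-1.03, 1.9], [-1.14, 1.46], [-1.82, 2.27], [-1.45, 1.34], [-3.14, 3.14]. Speed limits (rad/s): [2.22, 2.22, 2.79, 3.14, 3.14, 3.14].

INTERFACE

Orientations are given as a rotation vector (axis times angle).
In Python, from plant import monitor, optics, robot gives the robot as it stands.
- The arm moves only by the tool play_rows, never from a script. Its argument "series" is text: rows parted by semicolons, each of 6 numbers parted by spaces: the shift along the world's x, y, z normalised to -1 to 1, where 1 is 0.2 m, then the turn, a rotation vector about the world's x, y, z normalised to -1 to 1, where 1 is 30 degrees. In form: tx ty tz rx ry rz; .... A call has 1 to 12 rows; each row shifts and turns the commanded pose from where the row before left it; what a row does not reach is not made up. A row lasts 1/10 s, in which the tool goes at most 50 mm and 8.59 degrees, less where a joint would pass 70% of its speed; a pose out of reach is approached as far as the arm can. A call with a number of a shift or a turn outside -1 to 1 is refused whole. A call with a gripper value outside its range is refused whole. "gripper" is the finger opening in mm, from 0 to 85.4, set as the call begins (left out, the last holds). The fingers move at their own pace and stop on an object; "squeeze" is the grip in N (left out, the last holds). Time passes only in rows, so rows that do not move let the fingers close. It gives the time, the measured TCP pose, the force, the opening and the grip force at its end, in the units of the state.
- monitor.observe(): the state, without advancing time (a new reading comes with each control period).
- optics.grab_frame(name): name is "scene" or "top" or "wrist"; returns the picture (384x512x3 uint8, red, green, blue); there is no depth.
- optics.get_calibration(name): a dict with "camera_matrix" (3x3 intrinsics, pixels), "rvec" (rotation vector, rad) and "tvec" (3), from world to camera coordinates, as OpenCV has them; the wrist camera has in their place "T_tool_cam" (4x4, takes a point from camera to tool coordinates, whose origin is the TCP and whose axes are the flange's). Camera axes: x right, y down, z forward; pixel columns grow to the right and rows downward; lengths in m; the calibration is good to about 2 mm. The wrist camera is an equidistant fisheye: a pixel r from the principal point sees the ray r / f radians off the axis. A picture is of the moment at which its call begins: read the wrist's pose just before it. get_calibration takes no time and is no camera call.
- robot.sign_off(): hands the job in; it is judged then, once.
The state is a dict: "clock": time; "joints": joint angles; "qvel": joint speeds; "effort": joint torques, N m; "tool_pos": TCP position; "tool_rot": TCP orientation; "ft_force": force on the tool from outside, world axes, zero at the start; "moment": the same for the moment, N m; "width": opening from 0.0 (shut) to 1.0 (fully open); "finger_force": force on a finger pad.
Only numpy, scipy, OpenCV 4.12 (cv2) and the standard library are available. Lean on these libraries where they do the work, as an engineer would, in place of code of your own. Each camera call takes 0.05 s, during which the arm holds its last target. There are 200 camera calls.

TASK

The lamp in the bench spectrophotometer has been changed. Swing the lamp-house cover fully shut, take the flat-bladed T-handle key from the tool stand and turn both of the cover's captive slotted screws clockwise until each comes up against its stop, then put the key back in the stand, standing upright in its hole. Leave the other tools, the glassware and everything else where they are.

Things in the scene. Friction and masses are not known exactly. Their poses are not given: they have to be found in the camera images.
- instrument: white bench spectrophotometer, 320 mm deep (x), 360 mm wide (y), flat deck 130 mm above the table, keypad and display on its sloping front towards the robot; fixed. Origin: centre of its underside, x from front to back, z up. The lamp house is an open well in the deck, right of the middle. The grey block on the deck's left, 20 mm high, is the closed sample lid, not part of this job.
- cover (a joint): angle of the lamp-house cover, rad: 0 lies shut on the deck, positive is open (0.7 to 1.15 at the start). Grey steel plate 150 x 150 mm, 4 mm thick, 0.3 kg, hinged along its far edge (away from the robot at instrument yaw 0) by a stiff friction hinge (0.45 N m): it stays where it is left; about 5 N near the free edge moves it either way. No latch.
- cover_hinge (a point): middle of the cover's hinge line, at deck height; point axes turn with the cover: y along the hinge line, -x from the hinge towards the cover's free edge (150 mm), z out of the cover's outer face.
- cover_press (a point): point on the cover's outer face midway between the two screws, 134 mm from the hinge line and 16 mm from the free edge; same axes as cover_hinge. A good place to push the cover down; 85 mm of bare plate between the screw heads.
- screw_left (a joint): turn of the captive screw near the cover's left free corner (+y side at instrument yaw 0), rad: grows clockwise seen from above; hard stop at 1.45; starts loose, 0.05 to 0.4. About 0.07 N m of friction; stays where it is left, does not rise or sink. Where its slot points when home differs from screw to screw and from day to day.
- screw_right (a joint): the same for the screw near the cover's right free corner (-y side), 110 mm from the other.
- slot_left (a point): centre of the slot's floor in the left screw head; x along the slot (a half turn looks the same), z out of the head along its axis. Steel head 20 mm across and 8 mm high on a 25 mm washer 1.5 mm thick; the slot runs right across it, 6 mm deep, 4 mm wide, its upper half bevelled out to 7.2 mm at the mouth.
- slot_right (a point): the same in the right screw head.
- stand: aluminium tool stand, 60 x 200 mm, fixed; its 6 mm top plate at 80 mm height has three 19 mm holes 65 mm apart in a row along its y axis; open at front and back. Origin: centre of its underside.
- hole_left (a point): centre of the +y hole, on the top face of the stand's plate
- hole_mid (a point): the same, middle hole
- hole_right (a point): the same, -y hole
- key: flat-bladed T-handle key, 0.12 kg, larger of two T-handled tools, upright in a hole of the stand: black bar 64 mm long (x), 15 wide (y), 20 to 38 mm above the origin, on a 12 mm neck; collar 30 mm across, 6 high, resting on the plate; below it an 8 mm shaft and a blade 14 mm wide along x (as the bar), 2.4 mm thick, its end 60 mm below the origin. Origin: centre of the collar's underside, z up.
- key_bar (a point): centre of the key's cross bar, 29 mm above the key's origin; pinch here, across the bar
- key_tip (a point): middle of the blade's end, 60 mm below the key's origin
- hex_key: bystander in the stand: smaller T-handle key, bar 42 mm long, 12 mm wide, thin round shaft; origin at its collar's underside
- slim_driver: bystander in the stand: slim straight black screwdriver, handle 21 mm thick, 78 mm high; origin at its collar's underside
- flask: bystander: conical glass flask, 82 mm base, 124 mm high; origin under its base
- beaker: bystander: glass beaker, 68 mm across, 90 mm high; origin under its base
- bulb: bystander: orange rubber pipette bulb standing on end, 56 mm across, 84 mm high; origin under it
- old_lamp: bystander: burnt-out halogen lamp with white ceramic foot, 55 mm long, 14 mm high, lying on the table
- cuvette_box: bystander: white open box with partitions, 60 x 100 x 30 mm, standing on the instrument's deck behind the sample lid
- lamp_carton: bystander: small cardboard box, 60 x 60 x 90 mm, left of the instrument
Mind the look-alikes: they are no part of the job. Leave any red look-alike of the key alone.

How it is judged:
On the way, in this order (a step that is already met when the one before it is completed fails the run):
1. the cover is swung fully shut (value of joint cover below 0.03 rad), for 0.2 s.
2. with the cover shut, one screw has been turned home with the blade of the key in its slot (value of joint cover below 0.03 rad and ((value of joint screw_left above 1.35 rad and distance between key_tip and slot_left below 0.006 m) or (value of joint screw_right above 1.35 rad and distance between key_tip and slot_right below 0.006 m))), for 0.1 s.
3. the other screw has been turned home with the key as well (value of joint cover below 0.03 rad and value of joint each of screw_left, screw_right above 1.35 rad and (distance between key_tip and slot_left below 0.006 m or distance between key_tip and slot_right below 0.006 m)), for 0.1 s.
At the end, for the whole second after the job is handed in: The cover lies shut (within 0.03 rad), both screws are within 0.1 rad (6 degrees) of their stops, and the key stands upright and still in a hole of the stand with its collar down on the plate (within 3 mm in height, 9 mm of the hole's centre) (value of joint cover below 0.03 rad and value of joint each of screw_left, screw_right above 1.35 rad and (distance between key and hole_left below 0.009 m or distance between key and hole_mid below 0.009 m or distance between key and hole_right below 0.009 m) and z of key in the frame of stand below 0.083 m and angle between key's own z axis and vertical below 0.1 rad and linear speed of key below 0.02 m/s); the robot touches nothing.
It fails at once if another tool in the stand, the glassware or another thing nearby is shoved more than 30 mm or lifted (distance of any of hex_key, slim_driver, flask, beaker, bulb, old_lamp, cuvette_box, lamp_carton from where it was at the start of the episode above 0.03 m).
It fails at once if the flask, beaker, bulb or carton is knocked over (angle between any of flask, beaker, bulb, lamp_carton's own z axis and vertical above 0.5 rad).
It also fails if it takes over 72 s, if anything falls off the work surface, if the arm or the gripper's body presses on something with over 40 N, if the wrist force passes 120 N, or if a joint passes its speed limit or range.

## Working session

There is one attempt and no reset: what is moved stays moved. The work goes in short steps, Python scripts to look and compute and a tool call to move; the robot and the scene stay as the last step left them, time stands still between calls to the robot, and variables do not carry over. Pictures are saved under pics/ and viewed, at most 10 in all, crops included, and the job is handed in when it is done.

Besides the shell and the picture viewer there is one more tool, called by a JSON object that holds its "name" and its "arguments", one argument or row to a line. play_rows: Moves the arm, as the interface text tells. Scaled input: -1 to 1 covers 0.2 m each way for a shift and 30 degrees each way for a turn. Its arguments: {"type":"object","properties":{"series":{"type":"string"},"gripper":{"type":"number"},"squeeze":{"type":"number"}},"required":["series"]}

```bash
ls; mkdir -p pics; python3 - <<'E'
from plant import monitor, optics, robot
import cv2,numpy as np
s=monitor.observe(); print(s, robot.grip_point_offset)
for n in ("scene","top"):
    im=optics.grab_frame(n); cv2.imwrite(f"pics/{n}0.png",im[:,:,::-1])
    c=optics.get_calibration(n); print(n,c)
c=optics.get_calibration("wrist");print(c)
a=cv2.imread("pics/scene0.png");b=cv2.imread("pics/top0.png")
E
```

```text
pics
{'clock': 0.0, 'joints': array([-1.23901380e+00,  2.38757504e-01, -1.42318900e-02,  1.31922086e+00,
       -1.19282404e-05,  1.57078935e+00]), 'qvel': array([-2.31176446e-04, -8.76380009e-04, -3.42826054e-05,  2.17929248e-04,
        9.64937220e-04,  9.19167970e-04]), 'effort': array([ 1.30741057e-03, -5.38778043e+01,  3.46440411e+01,  1.83573703e-02,
       -5.55013469e-05,  8.12496182e-06]), 'tool_pos': array([ 0.1708692 , -0.49597756,  0.23069855]), 'tool_rot': array([-3.09708826e+00, -5.18556531e-01,  3.85056583e-04]), 'ft_force': array([ 0.09440415,  0.29113044, -0.26612948]), 'moment': array([0.0229406 , 0.03613343, 0.0392914 ]), 'finger_force': 0.0, 'width': 1.0003770252392} 0.0187
scene {'camera_matrix': array([[349.36401527,   0.        , 255.8065268 ],
       [  0.        , 349.36401527, 185.53051706],
       [  0.        ,   0.        ,   1.        ]]), 'rvec': array([ 2.01572768,  0.84811582, -0.43541691]), 'tvec': array([-0.43392717, -0.11741462,  1.56761898])}
top {'camera_matrix': array([[438.04064436,   0.        , 249.30628026],
       [  0.        , 438.04064436, 194.05491486],
       [  0.        ,   0.        ,   1.        ]]), 'rvec': array([ 2.10143398, -2.14003749,  0.19257324]), 'tvec': array([0.05162606, 0.56725106, 1.50896837])}
{'camera_matrix': array([[297.31863964,   0.        , 258.79116718],
       [  0.        , 297.31863964, 189.4892727 ],
       [  0.        ,   0.        ,   1.        ]]), 'T_tool_cam': array([[-4.41164341e-04, -9.63646436e-01, -2.67180373e-01,
         6.74726291e-02],
       [ 9.99999901e-01, -4.11776967e-04, -1.66018523e-04,
         3.04443448e-04],
       [ 4.99644341e-05, -2.67180420e-01,  9.63646523e-01,
        -1.42166051e-01],
       [ 0.00000000e+00,  0.00000000e+00,  0.00000000e+00,
         1.00000000e+00]])}
```

```bash
python3 - <<'E'
import cv2
a=cv2.imread("pics/top0.png");cv2.imwrite("pics/top0b.png",cv2.resize(a,(800,600),interpolation=cv2.INTER_CUBIC))
a=cv2.imread("pics/scene0.png");cv2.imwrite("pics/scene0b.png",cv2.resize(a,(800,600),interpolation=cv2.INTER_CUBIC))
E
```

```text
(no output)
```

View pics/top0b.png

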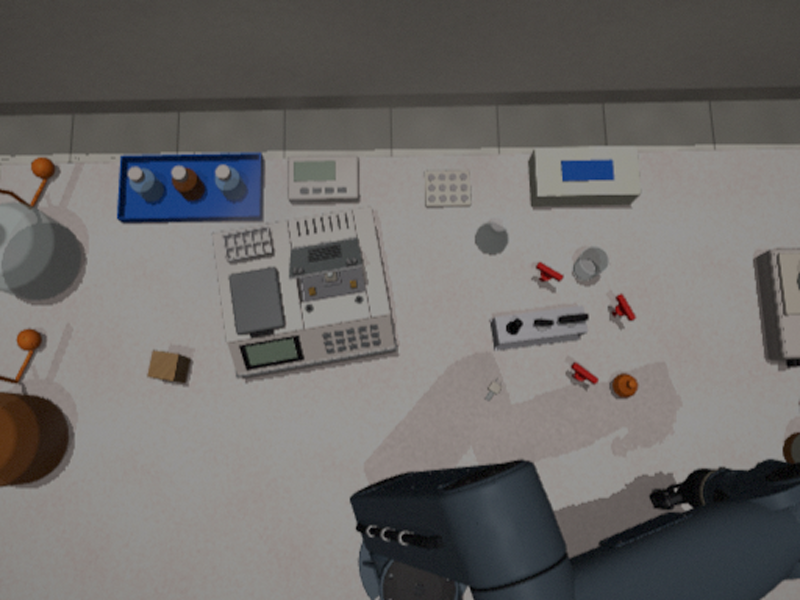

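View pics/scene0b.png

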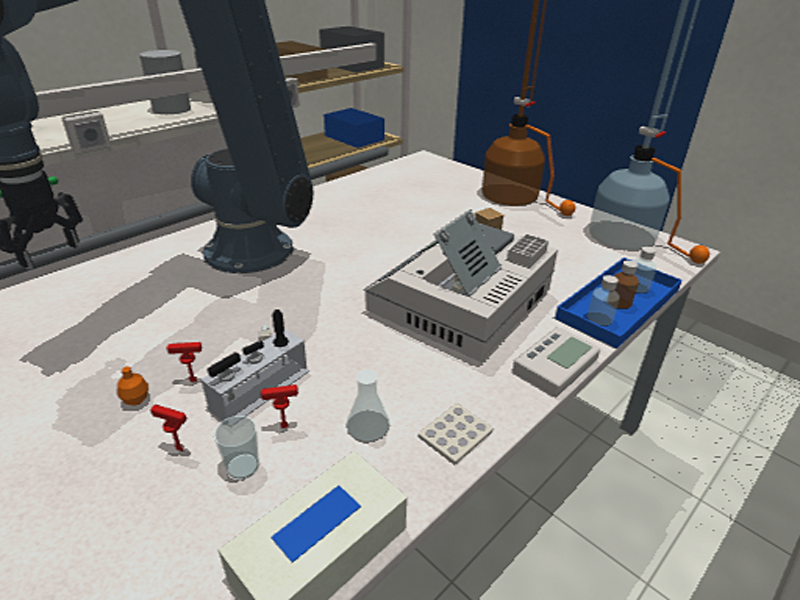

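The top view shows the stand with slim driver, hex key, then key (big bar, 573,318), three red look-alikes around it. The instrument is at (305,290), yawed slightly, with the cover half open and its free edge near (325,270).

```bash
cat > h.py <<'E'
import numpy as np, cv2
from scipy.spatial.transform import Rotation as R
from plant import monitor, optics, robot
def cam(n,s=None):
    """K, origin, R(cam->world)"""
    c=optics.get_calibration(n);K=c["camera_matrix"]
    if n=="wrist":
        T=c["T_tool_cam"];Rt=R.from_rotvec(s["tool_rot"]).as_matrix()
        return K,s["tool_pos"]+Rt@T[:3,3],Rt@T[:3,:3]
    r=cv2.Rodrigues(c["rvec"])[0];return K,-r.T@c["tvec"],r.T
def ray(n,uv,s=None):
    K,o,Rm=cam(n,s);d=np.array([(uv[0]-K[0,2])/K[0,0],(uv[1]-K[1,2])/K[1,1],1.])
    if n=="wrist":
        r=np.hypot(d[0],d[1]);d=np.array([*(d[:2]/max(r,1e-9)*np.sin(r)),np.cos(r)])
    return o,Rm@d/np.linalg.norm(d)
def onz(n,uv,z,s=None):
    o,d=ray(n,uv,s);return o+d*(z-o[2])/d[2]
def proj(n,p,s=None):
    K,o,Rm=cam(n,s);q=Rm.T@(np.asarray(p)-o)
    if n=="wrist":
        h=np.hypot(q[0],q[1]);a=np.arctan2(h,q[2]);q=np.array([*(q[:2]/max(h,1e-9)*a),1])
    return K[:2,:2]@(q[:2]/q[2])+K[:2,2]
def tri(n1,u1,n2,u2):
    o1,d1=ray(n1,u1);o2,d2=ray(n2,u2)
    A=np.stack([d1,-d2],1);t=np.linalg.lstsq(A,o2-o1,rcond=None)[0]
    a=o1+t[0]*d1;b=o2+t[1]*d2;return (a+b)/2,np.linalg.norm(a-b)
def snap(name,out):
    s=monitor.observe();im=optics.grab_frame(name);cv2.imwrite(f"pics/{out}.png",im[:,:,::-1]);np.save(f"pics/{out}.npy",np.r_[s["tool_pos"],s["tool_rot"]])
    return s,im
E
python3 - <<'E'
from h import *
print(cam("top")[1],cam("scene")[1])
f=1.5625
def P(l,u,v,z): print(l,onz("top",(u/f,v/f),z).round(3))
P("deck BL",214,230,.13);P("deck BR",374,208,.13);P("FR base",396,350,.0);P("FL base",240,376,0)
P("cover free L",290,277,.25);P("cover free R",362,267,.25)
P("cover hinge L",301,244,.13);P("hinge R",352,237,.13)
P("hole L",308,308,.13);P("hole R",358,300,.13)
P("key",573,318,.10);P("hex",543,323,.1);P("slim",514,326,.14)
P("stand FL",496,347,.0);P("stand FR",588,336,0);P("stand BLtop",492,316,.08);P("stand BRtop",584,306,.08)
a=cv2.imread("pics/top0.png")[125:235,130:260];b=cv2.imread("pics/top0.png")[185:230,305:385]
b=cv2.resize(b,(800,450),interpolation=3)[:,:];a=cv2.resize(a,(700,592),interpolation=3)
cv2.imwrite("pics/c1.png",a)
# key bar dark contours
im=cv2.imread("pics/top0.png");g=im.max(2);m=np.zeros_like(g);m[190:230,310:382]=(g[190:230,310:382]<45)*255
for c in cv2.findContours(m,0,1)[0]:
    if cv2.contourArea(c)>4:
        (x,y),(w,h),an=cv2.minAreaRect(c);print("dark",x,y,w,h,an,onz("top",(x,y),.118).round(3))
E
```

```text
[0.27780408 0.03495649 1.58840407] [ 1.27056069 -0.66960118  0.77253999]
deck BL [0.726 0.427 0.13 ]
deck BR [0.77  0.072 0.13 ]
FR base [0.467 0.028 0.   ]
FL base [0.413 0.391 0.   ]
cover free L [0.588 0.239 0.25 ]
cover free R [0.606 0.095 0.25 ]
cover hinge L [0.69  0.234 0.13 ]
hinge R [0.704 0.121 0.13 ]
hole L [0.546 0.218 0.13 ]
hole R [0.562 0.109 0.13 ]
key [ 0.519 -0.362  0.1  ]
hex [ 0.509 -0.295  0.1  ]
slim [ 0.497 -0.224  0.14 ]
stand FL [ 0.47  -0.205  0.   ]
stand FR [ 0.491 -0.421  0.   ]
stand BLtop [ 0.53  -0.187  0.08 ]
stand BRtop [ 0.548 -0.394  0.08 ]
dark 347.5 206.0 2.0 11.0 90.0 [ 0.508 -0.291  0.118]
dark 328.5 208.5 7.071067810058594 9.899494171142578 45.0 [ 0.501 -0.227  0.118]
dark 366.56158447265625 203.49234008789062 3.8450767993927 17.3648624420166 82.87498474121094 [ 0.516 -0.356  0.118]
```

View pics/c1.png

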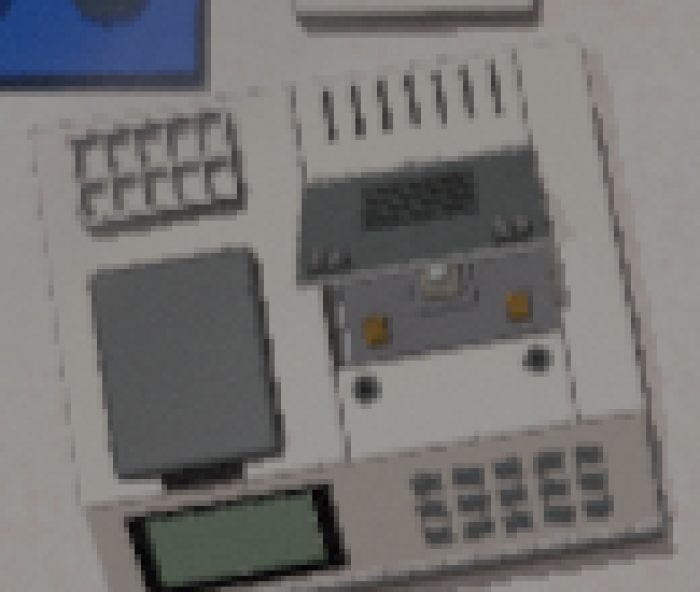

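The crop shows the two deck holes for the screws at crop (367,388) and (537,358), and the open cover with free edge (300,283)–(550,248). The hole spacing measures 110 mm, as it should. Yaw is about 0.146, the hinge is at about (0.687, 0.183) and the cover angle is about 0.92 rad. I'll move over the press point with the gripper shut.

{"name": "play_rows", "arguments": {
  "series": "0.12 0.185 0.04 0 0 -0.02;0.12 0.185 0.04 0 0 -0.02;0.12 0.185 0.04 0 0 -0.02;0.12 0.185 0.04 0 0 -0.02;0.12 0.185 0.04 0 0 -0.02;0.12 0.185 0.04 0 0 -0.02;0.12 0.185 0.04 0 0 -0.02;0.12 0.185 0.04 0 0 -0.02;0.12 0.185 0.04 0 0 -0.02;0.12 0.185 0 0 0 -0.02;0.12 0.185 0 0 0 -0.02;0.12 0.185 0 0 0 -0.02",
  "gripper": 0,
  "squeeze": 100
}}

```text
clock: 1.3
tool_pos: [0.4596, -0.0505, 0.3032]
tool_rot: [-3.125, -0.323, 0.0]
ft_force: [1.0, -1.4, -0.4]
width: 0.0
finger_force: 0.0
```

{"name": "play_rows", "arguments": {
  "series": "0.12 0.185 0 0 0 -0.02;0.12 0.185 0 0 0 -0.02;0.12 0.185 0 0 0 -0.02;0.12 0.185 0 0 0 -0.02;0.12 0.185 0 0 0 -0.02;0.12 0.185 0 0 0 -0.02;0 0 0 0 0 0"
}}

```text
clock: 2.0
tool_pos: [0.612, 0.137, 0.3007]
tool_rot: [-3.096, -0.321, 0.009]
ft_force: [0.4, -0.8, 0.1]
width: -0.001
finger_force: 0.0
```

{"name": "play_rows", "arguments": {
  "series": "-0.012 0.085 -0.14 0 0 0;-0.012 0.085 -0.14 0 0 0;-0.052 -0.008 -0.055 0 0 0;-0.053 -0.007 -0.055 0 0 0;-0.038 -0.005 -0.055 0 0 0;-0.037 -0.005 -0.055 0 0 0;-0.028 -0.005 -0.062 0 0 0;-0.027 -0.005 -0.063 0 0 0;-0.012 0 -0.065 0 0 0;-0.013 0 -0.065 0 0 0;0 0 0 0 0 0"
}}

```text
clock: 3.1
tool_pos: [0.5549, 0.1449, 0.1507]
tool_rot: [-3.079, -0.36, 0.014]
ft_force: [-0.3, -0.7, -0.6]
width: 0.001
finger_force: 0.0
```

{"name": "play_rows", "arguments": {
  "series": "0 0.08 0 0 0 0;0 0 -0.04 0 0 0;0 0 -0.03 0 0 0;0 0 -0.02 0 0 0;0 0 0 0 0 0"
}}

```text
clock: 3.6
tool_pos: [0.5586, 0.155, 0.1356]
tool_rot: [-3.07, -0.378, 0.007]
ft_force: [-2.2, 0.0, 12.5]
width: 0.006
finger_force: 6.2
```

```bash
python3 - <<'E'
from h import *
s,im=snap("scene","sc1")
c=proj("scene",(.62,.17,.134)).astype(int);print(c,s["tool_pos"],s["ft_force"])
a=im[c[1]-60:c[1]+45,c[0]-70:c[0]+70,::-1];cv2.imwrite("pics/sc1c.png",cv2.resize(a,(800,600),interpolation=3))
E
```

```text
[291 172] [0.55862217 0.15495999 0.1355588 ] [-2.16628469  0.02371854 12.49081648]
```

View pics/sc1c.png

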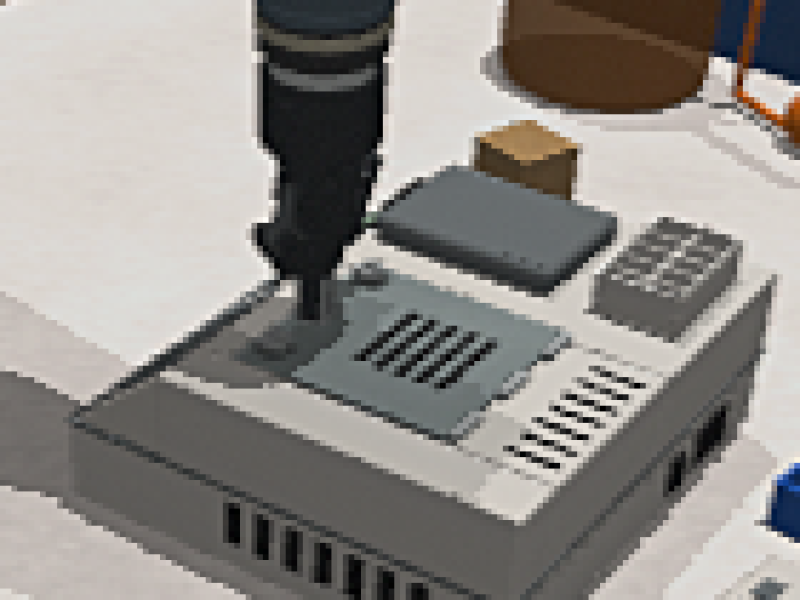

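The cover looks shut in the picture, with the plate flat on the deck and the fingers between the heads. I'll press a little more, hold, then rise and look with the wrist camera.

{"name": "play_rows", "arguments": {
  "series": "0 0 -0.015 0 0 0;0 0 -0.01 0 0 0;0 0 0 0 0 0;0 0 0 0 0 0;0 0 0 0 0 0"
}}

```text
clock: 4.15
tool_pos: [0.5588, 0.155, 0.135]
tool_rot: [-3.069, -0.378, 0.001]
ft_force: [-16.0, -4.0, 50.9]
width: 0.001
finger_force: 25.6
```

{"name": "play_rows", "arguments": {
  "series": "0 0 0.1 0 0 0;-0.1 0 0.2 0 0 0;-0.15 0 0.2 0 0 0;-0.15 0 0.2 0 0 0;-0.15 0 0.2 0 0 0;0 0 0.1 0 0 0;0 0 0 0 0 0;0 0 0 0 0 0"
}}

```text
clock: 4.95
tool_pos: [0.452, 0.1413, 0.329]
tool_rot: [-3.056, -0.407, 0.012]
ft_force: [-0.3, -0.3, -0.3]
width: 0.001
finger_force: 0.0
```

```bash
python3 - <<'E'
from h import *
s,im=snap("wrist","w1");print(s["tool_pos"],s["tool_rot"])
pts=[proj("wrist",p,s) for p in ((.546,.218,.143),(.562,.109,.143))];print(pts)
tiles=[cv2.resize(im[int(p[1])-25:int(p[1])+25,int(p[0])-33:int(p[0])+33,::-1],(396,300),interpolation=3) for p in pts]
cv2.imwrite("pics/w1c.png",np.vstack([np.hstack(tiles),cv2.resize(im[:,:,::-1],(396,297)).repeat(1,0)[:, :].copy() @ np.eye(3,dtype=np.uint8) if 0 else np.hstack([cv2.resize(im[:,:,::-1],(400,300))[:, :396],np.zeros((300,396,3),np.uint8)])]))
E
```

```text
[0.45201143 0.1413229  0.32903657] [-3.05585423 -0.40670062  0.01208673]
[array([223.57621696,  70.95490196]), array([323.61312722,  83.11197584])]
```

View pics/w1c.png

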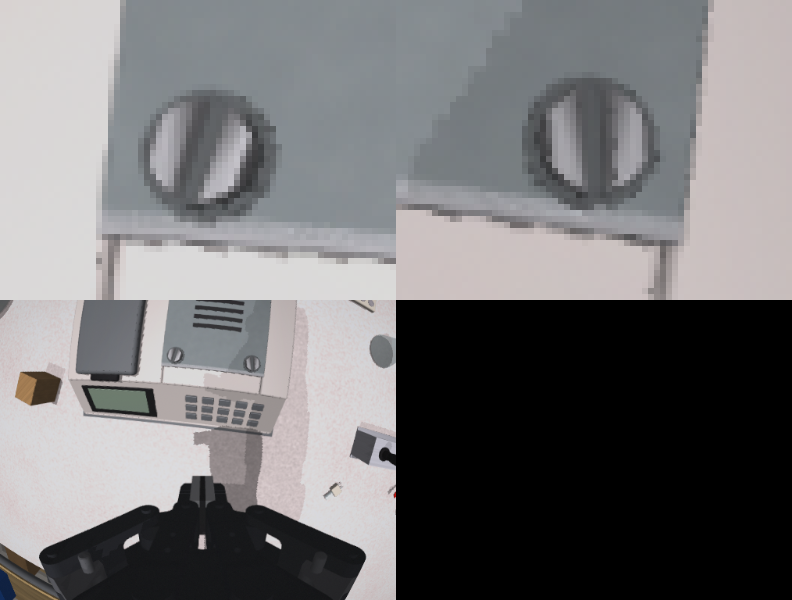

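The heads show clearly: left with its slot slightly clockwise of vertical at tile (205,150), right with a near-vertical slot at (592,140). The cover edge lies on the deck. I'll go closer, with the camera overhead.

{"name": "play_rows", "arguments": {
  "series": "0.045 0.01 -0.165 0 0 0;0.045 0.01 -0.165 0 0 0;0.045 0.01 -0.165 0 0 0;0.045 0.01 -0.165 0 0 0;0 0 0 0 0 0;0 0 0 0 0 0"
}}

```text
clock: 5.6
tool_pos: [0.4871, 0.1491, 0.1965]
tool_rot: [-3.056, -0.406, 0.018]
ft_force: [0.4, -0.9, -0.8]
width: 0.003
finger_force: 0.0
```

```bash
python3 - <<'E'
from h import *
s,im=snap("wrist","w2");print(s["tool_pos"],s["tool_rot"])
pts=[proj("wrist",p,s) for p in ((.546,.218,.1435),(.562,.109,.1435))];print(pts)
tiles=[cv2.resize(im[int(p[1])-33:int(p[1])+33,int(p[0])-33:int(p[0])+33,::-1],(396,396),interpolation=0) for p in pts]
cv2.imwrite("pics/w2c.png",np.hstack(tiles))
E
```

```text
[0.48705174 0.14909192 0.1965038 ] [-3.05619023 -0.4064651   0.01800006]
[array([186.65295671,  99.42723778]), array([351.36433428, 119.80001253])]
```

View pics/w2c.png

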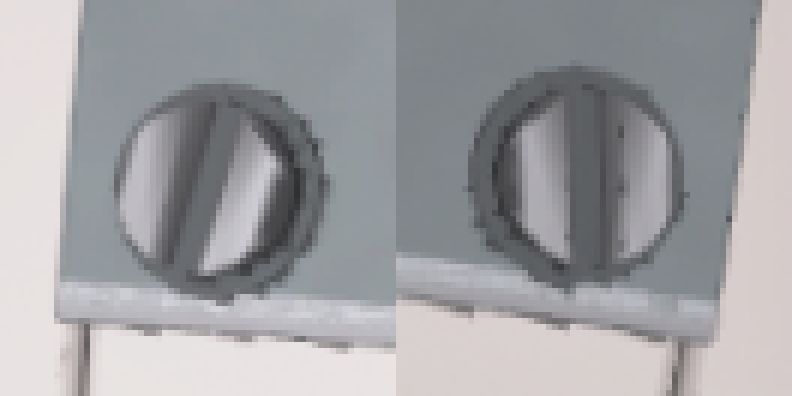

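Tiles: the left slot floor runs (226,107)–(185,268). The right one runs (589,90)–(588,268).

```bash
python3 - <<'E'
from h import *
d=np.load("pics/w2.npy");s=dict(tool_pos=d[:3],tool_rot=d[3:])
T=R.from_rotvec(d[3:]).as_matrix();print("toolx yaw",np.arctan2(T[1,0],T[0,0]),"z",T[:,2])
C=[]
for o,x0,a,b in (((153,66),0,(226,107),(185,268)),((318,86),396,(589,90),(588,268))):
    f=lambda p:onz("wrist",(o[0]+(p[0]-x0)/6-.5,o[1]+p[1]/6-.5),.1375,s)
    A,B=f(a),f(b);v=A-B;print(A,B,"len",np.hypot(v[0],v[1]),"mid",(A+B)/2,"slot yaw deg",np.degrees(np.arctan2(v[1],v[0])))
    C.append((A+B)/2)
print(C[0]-C[1],np.linalg.norm(C[0]-C[1]))
im=cv2.imread("pics/w2.png")
E
```

```text
toolx yaw 0.26455768155677817 z [-0.01926427  0.0563569  -0.99822482]
[0.55717816 0.22014982 0.1375    ] [0.53789581 0.22040187 0.1375    ] len 0.019283993984317578 mid [0.54753698 0.22027585 0.1375    ] slot yaw deg -0.7488999171273587
[0.57449492 0.11244298 0.1375    ] [0.55501154 0.10661263 0.1375    ] len 0.020337038954930563 mid [0.56475323 0.10952781 0.1375    ] slot yaw deg 16.659680493046128
[-0.01721624  0.11074804  0.        ] 0.11207822130477467
```

{"name": "play_rows", "arguments": {
  "series": "0.012 -0.165 0.05 0 0 -0.26;0.012 -0.165 0.05 0 0 -0.26;0.012 -0.165 0.05 0 0 -0.26;0.012 -0.165 0.05 0 0 -0.26;0.012 -0.165 0.05 0 0 -0.26;0.012 -0.165 0.05 0 0 -0.26;0.012 -0.165 0 0 0 -0.26;0.012 -0.165 0 0 0 -0.26;0.012 -0.165 0 0 0 -0.26;0.012 -0.165 0 0 0 -0.26;0.012 -0.165 0 0 0 -0.26;0.012 -0.165 0 0 0 -0.26",
  "gripper": 85
}}

```text
clock: 6.85
tool_pos: [0.4009, -0.4595, 0.2602]
tool_rot: [-2.556, 1.372, -0.183]
ft_force: [1.3, -0.3, 0.0]
width: 0.99
finger_force: 0.0
```

```bash
cat >> h.py <<'E'
def go(p,yaw_deg,s=None):
    """units still to go to TCP p, pointing down with tool x at yaw_deg"""
    s=s or monitor.observe();y=np.radians(yaw_deg);c,n=np.cos(y),np.sin(y)
    D=np.array([[c,n,0],[n,-c,0],[0,0,-1]])
    v=(R.from_matrix(D)*R.from_rotvec(s["tool_rot"]).inv()).as_rotvec()
    T=R.from_rotvec(s["tool_rot"]).as_matrix()
    print("at",s["tool_pos"].round(4),"yaw",np.degrees(np.arctan2(T[1,0],T[0,0])).round(2),"z",T[:2,2].round(3),"F",s["ft_force"].round(1),"t",s["clock"],"w",round(s["width"],3))
    print("shift",((np.asarray(p)-s["tool_pos"])/.2).round(4),"turn",(v/np.radians(30)).round(4))
E
python3 -c "
from h import *
go((.512,-.27,.25),-85)"
```

```text
at [ 0.4009 -0.4595  0.2602] yaw -56.44 z [0.219 0.146] F [ 1.3 -0.3  0. ] t 6.85 w 0.99
shift [ 0.5556  0.9473 -0.0509] turn [-0.1705  0.4841 -0.9462]
```

{"name": "play_rows", "arguments": {
  "series": "0 0 0 0 0 0;0 0 0 0 0 0"
}}

```text
clock: 7.05
tool_pos: [0.4007, -0.4585, 0.2593]
tool_rot: [-2.557, 1.371, -0.18]
ft_force: [-0.0, 0.0, -0.2]
width: 0.997
finger_force: 0.0
```

```bash
python3 -c "
from h import *
go((.512,-.27,.25),-85); print(monitor.observe()['joints'],monitor.observe()['qvel'])"
```

```text
at [ 0.4007 -0.4585  0.2593] yaw -56.38 z [0.217 0.147] F [-0.   0.  -0.2] t 7.05 w 0.997
shift [ 0.5564  0.9423 -0.0463] turn [-0.1733  0.4814 -0.9479]
[-0.98490882  0.37398608  0.22573786  1.42506533  0.26513343  3.14062274] [ 0.0492652  -0.01417747 -0.02288905 -0.00485172  0.00153741 -0.00019868]
```

{"name": "play_rows", "arguments": {
  "series": "0 0 0 -0.14 0.207 0;0 0 0 -0.14 0.207 0;0.056 0.014 0 0 0 0.28;0.056 0.014 0 0 0 0.28;0.056 0.014 0 0 0 0.28;0.056 0.014 0 0 0 0.28;0.056 0.014 0 0 0 0.28;0.056 0.014 0 0 0 0.28;0.056 0.014 0 0 0 0.28;0.056 0.014 0 0 0 0.28;0.056 0.014 0 0 0 0.28;0.056 0.014 0 0 0 0.28"
}}

```text
clock: 8.25
tool_pos: [0.487, -0.4477, 0.2596]
tool_rot: [-2.996, -0.85, 0.022]
ft_force: [-0.3, 0.1, -0.3]
width: 0.997
finger_force: 0.0
```

{"name": "play_rows", "arguments": {
  "series": "0 0 0 0 0 0.28;0 0 0 0 0 0.28;0 0 0 0 0 0.28;0 0 0 0 0 0.28;0 0 0 0 0 0.28;0 0 0 0 0 0.28;0 0 0 0 0 0.28;0 0 0 0 0 0.2;0 0 0 0 0 0"
}}

```text
clock: 9.15
tool_pos: [0.4864, -0.4479, 0.2596]
tool_rot: [-2.088, -2.327, 0.044]
ft_force: [0.5, -0.7, 0.0]
width: 0.995
finger_force: 0.0
```

```bash
python3 -c "
from h import *
go((.512,-.43,.25),95); print(monitor.observe()['joints'])
s,im=snap('wrist','w3')
for p in ((.516,-.356,.118),(.508,-.291,.118),(.516,-.356,.08)): print(proj('wrist',p,s))
cv2.imwrite('pics/w3b.png',cv2.resize(im[:,:,::-1],(800,600),interpolation=3))
"
```

```text
at [ 0.4864 -0.4479  0.2596] yaw 96.19 z [-0.03  -0.011] F [ 0.5 -0.7  0. ] t 9.15 w 0.995
shift [ 0.128   0.0897 -0.0479] turn [ 0.0202 -0.0571 -0.0396]
[-0.73130096  0.49295463  0.44417923  1.53692384 -0.02796836  0.73170898]
[305.32587147  86.71761584]
[304.02443831  20.63260804]
[300.88732766  88.98739849]
```

View pics/w3b.png

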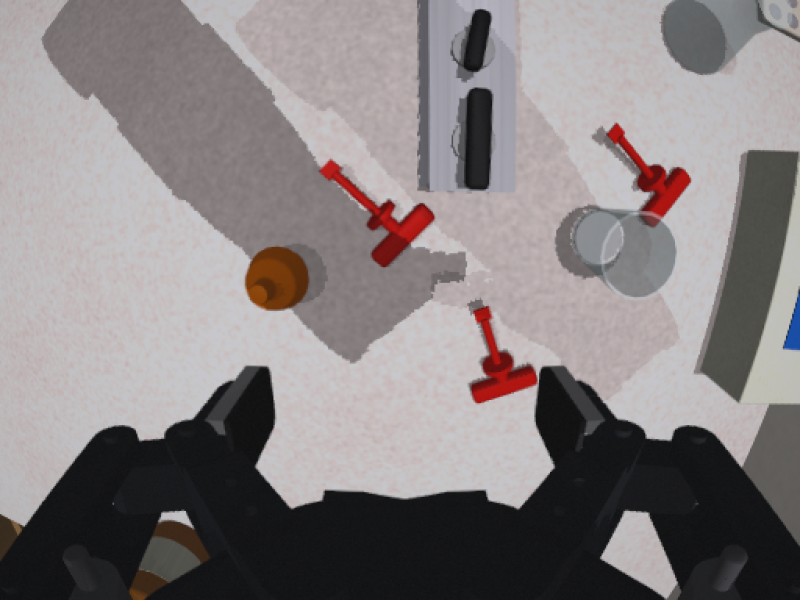

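The key bar is at (479,138), running (480,92)–(477,185), with the hex key above it at (477,40). The red look-alikes lie on the table clear of it.

```bash
python3 - <<'E'
from h import *
d=np.load("pics/w3.npy");s=dict(tool_pos=d[:3],tool_rot=d[3:])
im=cv2.imread("pics/w3.png");m=np.zeros(im.shape[:2],np.uint8);m[50:125,285:325]=(im.max(2)[50:125,285:325]<50)*255
c=max(cv2.findContours(m,0,1)[0],key=cv2.contourArea)
w=np.array([onz("wrist",p[0],.116,s)[:2] for p in c.astype(float)],np.float32)
(x,y),sz,a=cv2.minAreaRect(w*1000);print(x,y,sz,a)
v=cv2.fitLine(w,2,0,.01,.01).ravel();print("axis deg",np.degrees(np.arctan2(v[1],v[0])))
print("top tri",tri("top",(366.56,203.5),"scene",proj("scene",(.516,-.356,.118))))
u=[(455/1.5625,138/1.5625),(428/1.5625,190/1.5625),(516/1.5625,190/1.5625)]
print("stand end corners",[onz("wrist",p,.08,s).round(4) for p in u[1:]])
go((.516,-.356,.15),95)
E
```

```text
516.671142578125 -356.9314270019531 (15.261375427246094, 62.25238800048828) 4.8801984786987305
axis deg -85.52536
top tri (array([ 0.51583144, -0.35622959,  0.11801536]), np.float64(0.0005639166915644731))
stand end corners [array([ 0.4914, -0.3947,  0.08  ]), array([ 0.5522, -0.3867,  0.08  ])]
at [ 0.4863 -0.4482  0.2594] yaw 95.96 z [-0.03  -0.011] F [-1.2  0.1 -0.2] t 9.2 w 0.996
shift [ 0.1484  0.461  -0.5468] turn [ 0.0199 -0.0573 -0.0316]
```

{"name": "play_rows", "arguments": {
  "series": "0.038 0.114 -0.1 0.005 -0.014 -0.01;0.038 0.114 -0.1 0.005 -0.014 -0.01;0.038 0.114 -0.1 0.005 -0.014 -0.01;0.038 0.114 -0.1 0.005 -0.014 -0.01;0 0 -0.1 0 0 0;0 0 0 0 0 0"
}}

```text
clock: 9.8
tool_pos: [0.5152, -0.3564, 0.1562]
tool_rot: [-2.124, -2.307, 0.001]
ft_force: [-0.7, -0.2, 0.7]
width: 0.997
finger_force: 0.0
```

```bash
python3 -c "
from h import *
go((.5168,-.357,.0905),94.7)"
```

```text
at [ 0.5152 -0.3564  0.1562] yaw 94.71 z [-0.005  0.003] F [-0.7 -0.2  0.7] t 9.8 w 0.997
shift [ 0.0081 -0.0032 -0.3286] turn [-0.0061 -0.0093 -0.0002]
```

{"name": "play_rows", "arguments": {
  "series": "0.004 -0.0015 -0.11 -0.003 -0.005 0;0.004 -0.0015 -0.11 -0.003 -0.004 0;0 0 -0.108 0 0 0;0 0 0 0 0 0"
}}

```text
clock: 10.2
tool_pos: [0.5164, -0.3585, 0.091]
tool_rot: [2.13, 2.309, -0.0]
ft_force: [-0.2, -0.3, -0.1]
width: 0.993
finger_force: 0.0
```

{"name": "play_rows", "arguments": {
  "series": "0 0 0 0 0 0;0 0 0 0 0 0;0 0 0 0 0 0;0 0 0 0 0 0;0 0 0 0 0 0;0 0 0 0 0 0;0 0 0 0 0 0;0 0 0 0 0 0",
  "gripper": 0,
  "squeeze": 100
}}

```text
clock: 11.0
tool_pos: [0.5178, -0.3594, 0.0933]
tool_rot: [2.124, 2.308, 0.001]
ft_force: [-0.3, 0.3, 6.2]
width: 0.155
finger_force: 98.0
```

```bash
python3 -c "
from h import *
go((.5168,-.357,.0905),94.7)"
```

```text
at [ 0.5178 -0.3594  0.0933] yaw 94.73 z [ 0.004 -0.003] F [-0.3  0.3  6.2] t 11.0 w 0.155
shift [-0.0049  0.0121 -0.0139] turn [ 0.0057  0.0077 -0.0011]
```

{"name": "play_rows", "arguments": {
  "series": "0 0 0.1 0 0 0;0 0 0.2 0 0 0;0 0 0.2 0 0 0;0 0 0.2 0 0 0;0 0 0.2 0 0 0;0.018 0.15 0 0 0 0.22;0.018 0.15 0 0 0 0.22;0.018 0.15 0 0 0 0.22;0.018 0.15 0 0 0 0.22;0.018 0.15 0 0 0 0.22;0.018 0.15 0 0 0 0.22;0.018 0.15 0 0 0 0.22"
}}

```text
clock: 12.2
tool_pos: [0.5424, -0.1479, 0.2723]
tool_rot: [1.043, 2.961, 0.003]
ft_force: [0.1, 0.1, -1.6]
width: 0.161
finger_force: 97.9
```

{"name": "play_rows", "arguments": {
  "series": "0.018 0.15 0 0 0 0.22;0.018 0.15 0 0 0 0.22;0.018 0.15 0 0 0 0.22;0.018 0.15 0 0 0 0.22;0.018 0.15 0 0 0 0.22;0.018 0.15 0 0 0 0.22;0.018 0.15 0 0 0 0.22;0.018 0.15 0 0 0 0.22;0 0.07 0 0 0 0.1;0 0 0 0 0 0;0 0 0 0 0 0"
}}

```text
clock: 13.3
tool_pos: [0.5711, 0.1045, 0.2722]
tool_rot: [-0.455, 3.107, 0.004]
ft_force: [-0.6, -0.3, -1.6]
width: 0.153
finger_force: 97.9
```

```bash
python3 -c "
from h import *
go((.5648,.1095,.263),196.7)
s,im=snap('wrist','w4')
print(proj('wrist',(.5648,.1095,.1435),s),proj('wrist',s['tool_pos']+[0,0,-.0733],s))
cv2.imwrite('pics/w4b.png',cv2.resize(im[120:312,130:386,::-1],(800,600),interpolation=3))
s,im=snap('scene','s4');t=proj('scene',s['tool_pos']+[0,0,-.0733]);print(t)
s,im=snap('top','t4')
"
```

```text
at [0.5711 0.1045 0.2722] yaw -163.35 z [0.001 0.003] F [-0.6 -0.3 -1.6] t 13.3 w 0.153
shift [-0.0317  0.0252 -0.0461] turn [-0.0052  0.0019  0.0015]
[265.91643649 176.83999044] [259.00812717 199.61368398]
[269.32625495 157.69802621]
```

View pics/w4b.png

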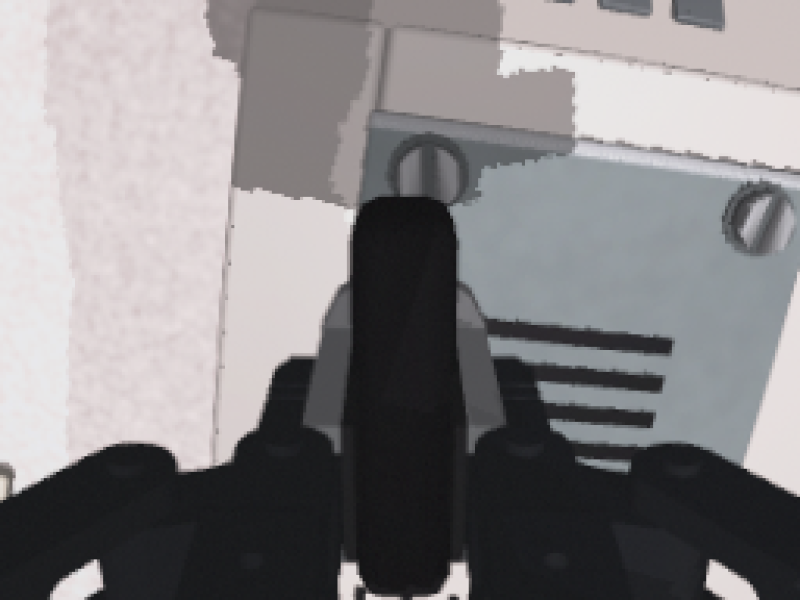

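The blade is hidden behind the bar. The bar's near end is at (405,197) and the far end at (405,595). The right screw shows at (428,172) with its slot parallel to the bar.

```bash
python3 - <<'E'
from h import *
d=np.load("pics/w4.npy");s=dict(tool_pos=d[:3],tool_rot=d[3:])
T=R.from_rotvec(d[3:]).as_matrix()
for uv,dz in (((405,197),.0067),((405,595),.0247)):
    p=onz("wrist",(130+uv[0]/3.125-.34,120+uv[1]/3.125-.34),s["tool_pos"][2]+dz,s);print("bar end tool",(T.T@(p-s["tool_pos"])).round(4))
im=cv2.imread("pics/w4.png")
# head outline visible: top at v 137?, left/right edges 392..466 at crop
c=onz("wrist",(130+429/3.125-.34,120+172/3.125-.34),.1415,s);print("right head",c)
c2=onz("wrist",(130+763/3.125-.34,120+218/3.125-.34),.1415,s);print("left head",c2,np.linalg.norm(c-c2))
E
```

```text
bar end tool [ 0.0339 -0.0001 -0.0068]
bar end tool [-0.0263 -0.0001 -0.0247]
right head [0.5629822  0.11000679 0.1415    ]
left head [0.5459582  0.21755794 0.1415    ] 0.10889015350489516
```

{"name": "play_rows", "arguments": {
  "series": "-0.021 0.03 -0.08 -0.005 0.002 0;0 0 -0.08 0 0 0;0 0 -0.08 0 0 0;0 0 0 0 0 0;0 0 0 0 0 0"
}}

```text
clock: 13.95
tool_pos: [0.5672, 0.1102, 0.2248]
tool_rot: [-0.455, 3.108, 0.001]
ft_force: [0.3, 0.1, -1.4]
width: 0.15
finger_force: 97.9
```

```bash
python3 -c "
from h import *
go((.5669,.1106,.2108),196.7)"
```

```text
at [0.5672 0.1102 0.2248] yaw -163.34 z [0.    0.001] F [ 0.3  0.1 -1.4] t 13.95 w 0.15
shift [-0.0014  0.0022 -0.0698] turn [-0.001   0.0005  0.0014]
```

{"name": "play_rows", "arguments": {
  "series": "-0.001 0.002 -0.02 0 0 0;0 0 -0.015 0 0 0;0 0 -0.01 0 0 0;0 0 -0.01 0 0 0;0 0 0 0 0 0"
}}

```text
clock: 14.45
tool_pos: [0.5669, 0.1113, 0.2131]
tool_rot: [-0.457, 3.108, 0.001]
ft_force: [0.1, 0.4, -0.6]
width: 0.156
finger_force: 97.9
```

{"name": "play_rows", "arguments": {
  "series": "0 0 -0.008 0 0 0;0 0 -0.006 0 0 0;0 0 0 0 0 0"
}}

```text
clock: 14.75
tool_pos: [0.5674, 0.1114, 0.2118]
tool_rot: [-0.457, 3.106, 0.001]
ft_force: [-1.6, -0.3, 8.8]
width: 0.153
finger_force: 99.5
```

{"name": "play_rows", "arguments": {
  "series": "0 -0.0015 0 0 0 -0.2;0 -0.0015 0 0 0 -0.2;0 -0.0015 0 0 0 -0.2;0 -0.0015 0 0 0 -0.2;-0.0005 -0.0015 0 0 0 -0.2;-0.0005 -0.0015 0 0 0 -0.2;-0.001 -0.0015 0 0 0 -0.2;-0.001 -0.0015 0 0 0 -0.2;0 0 0 0 0 0"
}}

```text
clock: 15.65
tool_pos: [0.567, 0.1091, 0.2119]
tool_rot: [0.851, 3.021, 0.003]
ft_force: [-0.4, 0.1, 7.5]
width: 0.156
finger_force: 99.2
```

```bash
python3 -c "
from h import *
go((.5669,.1106,.2108),196.7-48);print(monitor.observe()['moment'])"
```

```text
at [0.567  0.1091 0.2119] yaw 148.54 z [0.003 0.001] F [-0.4  0.1  7.5] t 15.65 w 0.156
shift [-0.0005  0.0076 -0.0055] turn [-0.0015  0.0061  0.0054]
[0.08422008 0.21754722 0.12010728]
```

{"name": "play_rows", "arguments": {
  "series": "-0.001 -0.001 0 0 0 -0.2;-0.001 -0.001 0 0 0 -0.2;0 0 0 0 0 0"
}}

```text
clock: 15.95
tool_pos: [0.5666, 0.1087, 0.2119]
tool_rot: [1.162, 2.916, 0.003]
ft_force: [-0.3, 0.4, 7.6]
width: 0.153
finger_force: 99.2
```

```bash
python3 -c "
from h import *
go((.5669,.1106,.2108),196.7-60);print(monitor.observe()['moment'])"
```

```text
at [0.5666 0.1087 0.2119] yaw 136.54 z [0.003 0.001] F [-0.3  0.4  7.6] t 15.95 w 0.153
shift [ 0.0015  0.0096 -0.0054] turn [-0.001   0.0061  0.0052]
[0.06442864 0.24611621 0.0878808 ]
```

{"name": "play_rows", "arguments": {
  "series": "-0.001 -0.001 0 0 0 -0.15;-0.001 -0.001 0 0 0 -0.15;0 0 0 0 0 0"
}}

```text
clock: 16.25
tool_pos: [0.5663, 0.1083, 0.2119]
tool_rot: [1.386, 2.816, 0.003]
ft_force: [-0.9, 0.3, 7.4]
width: 0.155
finger_force: 99.2
```

```bash
python3 -c "
from h import *
go((.5669,.1106,.2108),196.7-69);print(monitor.observe()['moment'])"
```

```text
at [0.5663 0.1083 0.2119] yaw 127.59 z [0.003 0.001] F [-0.9  0.3  7.4] t 16.25 w 0.155
shift [ 0.0032  0.0113 -0.0054] turn [-0.0011  0.0063  0.0036]
[0.09050595 0.12577862 0.05235328]
```

{"name": "play_rows", "arguments": {
  "series": "-0.001 -0.001 0 0 0 -0.13;-0.001 -0.001 0 0 0 -0.13;0 0 0 0 0 0"
}}

```text
clock: 16.55
tool_pos: [0.5659, 0.1081, 0.2119]
tool_rot: [1.574, 2.716, 0.004]
ft_force: [-0.5, 0.7, 5.8]
width: 0.153
finger_force: 99.1
```

```bash
python3 -c "
from h import *
go((.5669,.1106,.2108),196.7-77);print(monitor.observe()['moment'])"
```

```text
at [0.5659 0.1081 0.2119] yaw 119.82 z [0.003 0.001] F [-0.5  0.7  5.8] t 16.55 w 0.153
shift [ 0.0049  0.0127 -0.0055] turn [-0.0013  0.0065 -0.004 ]
[0.26167312 0.12646892 0.02062895]
```

{"name": "play_rows", "arguments": {
  "series": "-0.001 -0.001 0 0 0 -0.13;0 0 0 0 0 0"
}}

```text
clock: 16.75
tool_pos: [0.5657, 0.1079, 0.2119]
tool_rot: [1.665, 2.661, 0.004]
ft_force: [-1.3, 1.9, 6.2]
width: 0.152
finger_force: 99.1
```

```bash
python3 -c "
from h import *
go((.5669,.1106,.2108),196.7-81);print(monitor.observe()['moment'])"
```

```text
at [0.5657 0.1079 0.2119] yaw 115.93 z [0.003 0.001] F [-1.3  1.9  6.2] t 16.75 w 0.152
shift [ 0.0058  0.0135 -0.0053] turn [-0.0014  0.0064 -0.0075]
[0.32214518 0.08510614 0.07895439]
```

{"name": "play_rows", "arguments": {
  "series": "-0.001 -0.001 0 0 0 -0.13;0 0 0 0 0 -0.13;0 0 0 0 0 0"
}}

```text
clock: 17.05
tool_pos: [0.5654, 0.1077, 0.2119]
tool_rot: [1.843, 2.542, 0.004]
ft_force: [-0.2, 1.7, 6.5]
width: 0.154
finger_force: 99.2
```

```bash
python3 -c "
from h import *
go((.5669,.1106,.2108),196.7-89);print(monitor.observe()['moment'])
s,im=snap('wrist','w5')
cv2.imwrite('pics/w5b.png',cv2.resize(im[90:282,130:386,::-1],(800,600),interpolation=3))"
```

```text
at [0.5654 0.1077 0.2119] yaw 108.12 z [0.003 0.001] F [-0.2  1.7  6.5] t 17.05 w 0.154
shift [ 0.0074  0.0143 -0.0054] turn [-0.0014  0.006  -0.0141]
[0.3397611  0.17756282 0.09180107]
```

View pics/w5b.png

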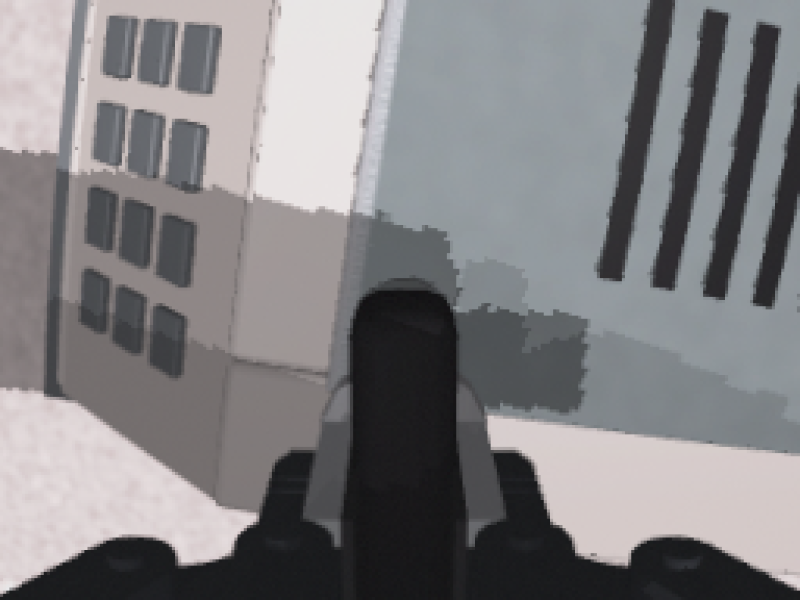

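{"name": "play_rows", "arguments": {
  "series": "0 0 0 0 0 -0.13;0 0 0 0 0 0"
}}

```text
clock: 17.3
tool_pos: [0.5653, 0.1077, 0.2119]
tool_rot: [1.928, 2.478, 0.004]
ft_force: [-0.4, 0.6, 6.5]
width: 0.157
finger_force: 99.2
```

```bash
python3 -c "
from h import *
go((.5669,.1106,.2108),196.7-93);print(monitor.observe()['moment'],monitor.observe()['effort'])"
```

```text
at [0.5653 0.1077 0.2119] yaw 104.24 z [0.003 0.001] F [-0.4  0.6  6.5] t 17.3 w 0.157
shift [ 0.0079  0.0143 -0.0055] turn [-0.0012  0.0056 -0.0181]
[0.35025081 0.35038764 0.24064195] [ -0.88059179 -56.71909332  32.29887843  -0.50756469  -0.48109928
   0.95930435]
```

{"name": "play_rows", "arguments": {
  "series": "0 0 0 0 0 -0.13;0 0 0 0 0 0"
}}

```text
clock: 17.5
tool_pos: [0.5652, 0.1077, 0.2119]
tool_rot: [2.011, 2.411, 0.003]
ft_force: [-0.9, 1.0, 6.9]
width: 0.154
finger_force: 99.3
```

```bash
python3 -c "
from h import *
go((.5669,.1106,.2108),196.7-97);print(monitor.observe()['moment'],monitor.observe()['effort'])"
```

```text
at [0.5652 0.1077 0.2119] yaw 100.35 z [0.003 0.001] F [-0.9  1.   6.9] t 17.5 w 0.154
shift [ 0.0085  0.0143 -0.0053] turn [-0.001   0.005  -0.0216]
[0.31528971 0.460702   0.29929802] [ -1.0218443  -56.57119274  32.42900848  -0.71572032  -0.50248414
   1.06146947]
```

{"name": "play_rows", "arguments": {
  "series": "0 0 0 0 0 -0.13;0 0 0 0 0 -0.13;0 0 0 0 0 0"
}}

```text
clock: 17.8
tool_pos: [0.5652, 0.1074, 0.2119]
tool_rot: [2.17, 2.269, 0.003]
ft_force: [-1.2, -1.0, 8.0]
width: 0.154
finger_force: 99.3
```

```bash
python3 -c "
from h import *
go((.5669,.1106,.2108),196.7-105);print(monitor.observe()['moment'])
s,im=snap('wrist','w6')
for n in ('w4','w5','w6'):
    im=cv2.imread(f'pics/{n}.png')[190:300];m=(im.max(2)<32).astype(np.uint8)
    r=[np.flatnonzero(m[i,225:300])+225 for i in (0,8,16,24)]
    print(n,[(a.min(),a.max()) if len(a) else 0 for a in r])
cv2.imwrite('pics/w6b.png',cv2.resize(s and cv2.imread('pics/w6.png')[90:282,130:386],(800,600),interpolation=3))"
```

```text
at [0.5652 0.1074 0.2119] yaw 92.54 z [ 0.003 -0.   ] F [-1.2 -1.   8. ] t 17.8 w 0.154
shift [ 0.0084  0.0159 -0.0054] turn [ 0.0006  0.0051 -0.0281]
[-0.17979385  0.37241479  0.35392766]
w4 [(np.int64(244), np.int64(274)), (np.int64(243), np.int64(275)), (np.int64(243), np.int64(275)), (np.int64(243), np.int64(275))]
w5 [(np.int64(244), np.int64(274)), (np.int64(243), np.int64(275)), (np.int64(243), np.int64(275)), (np.int64(243), np.int64(275))]
w6 [(np.int64(244), np.int64(273)), (np.int64(242), np.int64(275)), (np.int64(243), np.int64(275)), (np.int64(243), np.int64(275))]
```

View pics/w6b.png

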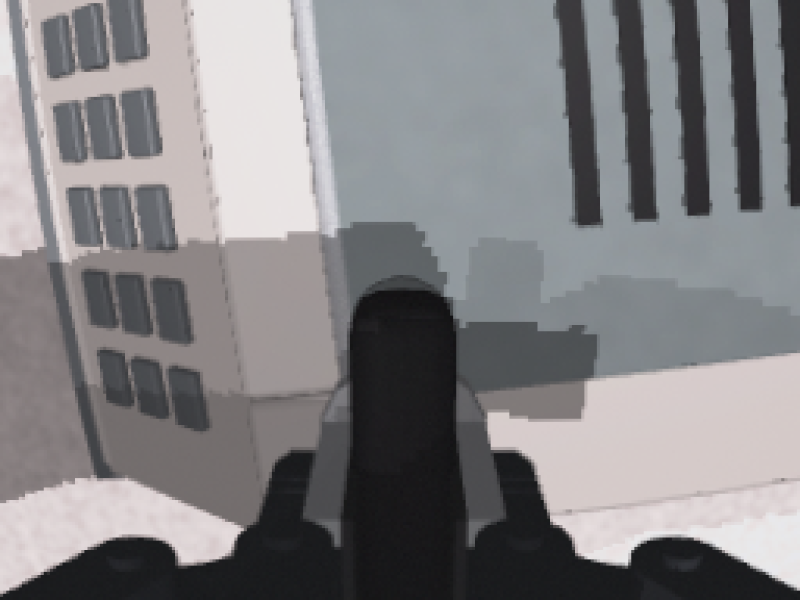

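{"name": "play_rows", "arguments": {
  "series": "0 0 0.1 0 0 0;0 0 0.2 0 0 0;0.01 0.06 0 0 0 0.264;0.01 0.06 0 0 0 0.264;0.01 0.06 0 0 0 0.264;0.01 0.06 0 0 0 0.264;0.01 0.06 0 0 0 0.264;0.01 0.06 0 0 0 0.264;0.01 0.06 0 0 0 0.264;0.01 0.06 0 0 0 0.264;0 0.06 0 0 0 0.264;0 0 0 0 0 0.264"
}}

```text
clock: 19.05
tool_pos: [0.5808, 0.2167, 0.2703]
tool_rot: [0.213, 3.134, 0.001]
ft_force: [0.3, -0.6, -1.9]
width: 0.155
finger_force: 101.3
```

{"name": "play_rows", "arguments": {
  "series": "0 0 0 0 0 0.264;0 0 0 0 0 0;0 0 0 0 0 0"
}}

```text
clock: 19.35
tool_pos: [0.5808, 0.2153, 0.2705]
tool_rot: [0.013, 3.141, 0.001]
ft_force: [-0.0, -1.2, -1.7]
width: 0.156
finger_force: 101.3
```

```bash
python3 -c "
from h import *
go((.58,.219,.27),179.3)
s,im=snap('wrist','w7')
pts=[proj('wrist',p,s) for p in ((.5467,.219,.1435),(.564,.1097,.1435))];print(pts)
tiles=[cv2.resize(im[int(p[1])-33:int(p[1])+33,int(p[0])-33:int(p[0])+33,::-1],(396,396),interpolation=0) for p in pts]
cv2.imwrite('pics/w7c.png',np.hstack(tiles))
"
```

```text
at [0.5808 0.2153 0.2705] yaw 179.53 z [0.001 0.   ] F [-0.  -1.2 -1.7] t 19.35 w 0.156
shift [-0.0039  0.0186 -0.0026] turn [-0.0009  0.001  -0.0075]
[array([262.87465988, 145.83440364]), array([149.51965687, 166.58441682])]
```

View pics/w7c.png

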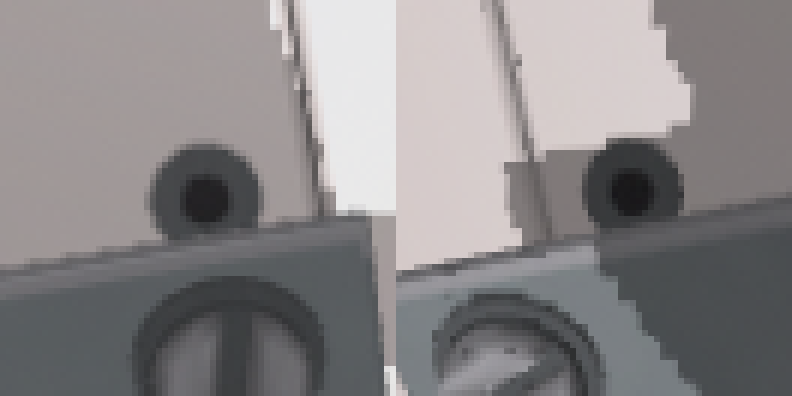

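The tiles show that the lift dragged the cover partly open. The deck holes are visible at (205,195) and (630,190), and the left head now sits lower in its tile, at (228,360). The right slot turned about 80°, so that screw is home. I'll work out the cover angle and check whether the key slipped in the grip.

```bash
python3 - <<'E'
from h import *
from scipy.optimize import minimize_scalar
ex=np.array([.988,.155,0]);ey=np.array([-.155,.988,0]);H=np.array([.6877,.1852,.13])
def P(r,y,h,th): return H+y*ey-ex*(r*np.cos(th)+ -h*0+h*0)+np.array([0,0,r*np.sin(th)])+h*(np.sin(th)*ex*-0+np.sin(th)*ex+np.array([0,0,np.cos(th)]))
d=np.load("pics/w7.npy");s=dict(tool_pos=d[:3],tool_rot=d[3:])
for nm,uv,(r,y,h) in (("washer L centre",(229+228/6,112+372/6),(.134,.055,.0055)),("corner L outer",(229+370/6,112+215/6),(.15,.075,.004)),("edge near R? ",(149-33+(600-396)/6,166-33+240/6),(.15,-.05,.004))):
    f=lambda t:np.linalg.norm(proj("wrist",P(r,y,h,t),s)-uv)
    o=min((minimize_scalar(f,bounds=b,method="bounded") for b in ((0,.4),(.3,.8))),key=lambda o:o.fun);print(nm,o.x,o.fun)
for n in ("w4","w6","w7"):
    g=cv2.imread(f"pics/{n}.png").max(2)[:,255:264].mean(1);v=np.flatnonzero(g<30);v=v[v>150];print(n,v[:3],[int(k) for k in g[176:190]], [int(k) for k in g[304:316]])
E
```

```text
washer L centre 0.4444390314773133 0.23273931429650085
corner L outer 0.4140494994036987 0.9457641512070695
edge near R?  0.3263120858170465 13.777573587072725
w4 [183 184 185] [103, 102, 103, 102, 100, 100, 79, 20, 20, 20, 19, 20, 20, 21] [23, 23, 23, 25, 27, 31, 51, 134, 154, 157, 160, 156]
w6 [183 184 185] [103, 103, 77, 66, 72, 72, 52, 21, 20, 21, 21, 21, 23, 25] [23, 23, 23, 24, 23, 23, 65, 205, 231, 231, 230, 231]
w7 [183 184 185] [103, 103, 102, 101, 100, 99, 65, 21, 21, 21, 21, 21, 21, 22] [23, 23, 24, 25, 26, 28, 161, 156, 153, 152, 149, 149]
```

{"name": "play_rows", "arguments": {
  "series": "0 0 0.1 0 0 0;-0.055 -0.12 0 0 0 0;0 -0.125 0 0 0 0;0 0 0 0 0 0;0 0 -0.08 0 0 0;0 0 -0.055 0 0 0;-0.015 -0.002 -0.041 0 0 0;-0.015 -0.002 -0.041 0 0 0;-0.011 -0.002 -0.05 0 0 0;-0.011 -0.002 -0.05 0 0 0;-0.007 0 -0.04 0 0 0;0 0 0 0 0 0"
}}

```text
clock: 20.6
tool_pos: [0.5571, 0.1645, 0.2178]
tool_rot: [-0.007, -3.14, 0.0]
ft_force: [1.1, 0.1, -0.7]
width: 0.153
finger_force: 101.4
```

```bash
python3 -c "
from h import *
go((.5583,.1645,.2073),180)"
```

```text
at [0.5571 0.1645 0.2178] yaw 179.76 z [-0.002 -0.   ] F [ 1.1  0.1 -0.7] t 20.6 w 0.153
shift [ 0.0061 -0.0001 -0.0527] turn [ 0.0002 -0.0029  0.008 ]
```

{"name": "play_rows", "arguments": {
  "series": "0.004 0 -0.03 0 0 0;0 0 -0.025 0 0 0;0 0 -0.015 0 0 0;0 0 0 0 0 0;0 0 0 0 0 0"
}}

```text
clock: 21.1
tool_pos: [0.5601, 0.1648, 0.2087]
tool_rot: [0.007, 3.135, 0.003]
ft_force: [-3.3, -1.3, 24.7]
width: 0.155
finger_force: 104.5
```

{"name": "play_rows", "arguments": {
  "series": "0 0 0.15 0 0 0;0 0 0.15 0 0 0;0.1 0.135 0 0 0 0;0 0.135 0 0 0 -0.02;0 0 0 0 0 0;0 0 0 0 0 0"
}}

```text
clock: 21.7
tool_pos: [0.5787, 0.219, 0.2646]
tool_rot: [-0.021, -3.141, -0.0]
ft_force: [0.7, -1.1, -2.0]
width: 0.154
finger_force: 101.1
```

```bash
python3 - <<'E'
from h import *
go((.58,.219,.27),179.3)
s,im=snap('wrist','w8')
c=proj('wrist',(.547,.219,.1435),s);print(c)
x0,y0=int(c[0])-30,int(c[1])-30
t=cv2.cvtColor(im[y0:y0+60,x0:x0+60],cv2.COLOR_RGB2GRAY);b=cv2.resize(t,None,fx=8,fy=8,interpolation=3)
h=cv2.HoughCircles(b,cv2.HOUGH_GRADIENT,1,40,param1=80,param2=18,minRadius=75,maxRadius=130)
for q in (h[0][:5] if h is not None else []):
    u=(x0+(q[0]+.5)/8-.5,y0+(q[1]+.5)/8-.5)
    for z in (.1435,.1355): print(q,onz('wrist',u,z,s)[:2].round(4),"rad mm",q[2]/8/297*(s['tool_pos'][2]+.142-z)*1000)
for r in range(-10,11,4): print(t[30+r,8:54])
# right head
c=proj('wrist',(.564,.1097,.1435),s);x0,y0=int(c[0])-30,int(c[1])-30
t=cv2.cvtColor(im[y0:y0+60,x0:x0+60],cv2.COLOR_RGB2GRAY);b=cv2.resize(t,None,fx=8,fy=8,interpolation=3)
h=cv2.HoughCircles(b,cv2.HOUGH_GRADIENT,1,40,param1=80,param2=18,minRadius=75,maxRadius=130)
for q in (h[0][:3] if h is not None else []): print("R",q,onz('wrist',(x0+(q[0]+.5)/8-.5,y0+(q[1]+.5)/8-.5),.1435,s)[:2].round(4))
E
```

```text
at [0.5787 0.219  0.2646] yaw 179.23 z [-0.  0.] F [ 0.7 -1.1 -2. ] t 21.7 w 0.154
shift [0.0066 0.0001 0.0269] turn [-0.     -0.0002  0.0025]
[258.70663839 149.46113757]
[243.5 242.5 108.5] [0.5465 0.2184] rad mm 12.01504989597001
[243.5 242.5 108.5] [0.5476 0.2183] rad mm 12.380369773832937
[313.5 185.5 106.3] [0.5402 0.2262] rad mm 11.771427114048631
[313.5 185.5 106.3] [0.5411 0.2264] rad mm 12.129339594879774
[108 107 108 108 106 103 102 101 100 102 102 102  93  81  73  72  73  70
  68  74  82  73  67  68  68  67  76  70  68  70  72  71  81  90  99 100
 101 101 101 102 102 102  95 110 158 159]
[101 100 100 100 100 100 101 101 101 101  89  75  71  65  89 118 125 124
 126 115  91  74  70  71  72  74  85 115 122 124 123 100  73  70  72  89
 100 102 102 103 103 103 103  94 137 158]
[100 101 100 100 101 100 101 101  92  80  73  72  74  96 123 128 126 122
 120 107  87  74  70  71  70  77  90 110 118 123 124 125 109  81  72  72
  83 100 102 102 103 103 102 100 101 154]
[101 100 100 101 102 102 100 101  95  82  73  70  77 100 123 128 121 115
 112  97  82  74  71  70  71  76  86 103 111 119 124 126 106  82  72  69
  85  98 100 101 101 102 101 102  95 116]
[101 100 100 100 100 101 100 101 101 101  96  80  70  83 116 122 112 107
 104  93  80  71  69  70  70  81  88  97 104 112 119 123  92  73  72  90
  98 100  99 100 100 100 100 101 102  94]
[ 99 100 100 101 100 100 100 100 100 101 100 101 100  87  75  63  61  75
  91  89  78  70  69  69  68  77  85  94  80  73  71  78  93  99  99  99
  99  99 100 100  99 100 100 100 101  98]
R [237.5 213.5 110.7] [0.5596 0.1093]
R [274.5 233.5  99.5] [0.5622 0.1138]
R [299.5 194.5 108.5] [0.5576 0.1175]
```

{"name": "play_rows", "arguments": {
  "series": "-0.0715 -0.001 0 0 0 -0.02;-0.0715 -0.001 0 0 0 -0.02;0 0 -0.1 0 0 0;0 0 -0.1 0 0 0;0 0 0 0 0 0;0 0 0 0 0 0"
}}

```text
clock: 22.35
tool_pos: [0.5501, 0.2176, 0.2256]
tool_rot: [0.057, 3.141, 0.0]
ft_force: [0.9, 0.9, -0.9]
width: 0.155
finger_force: 101.2
```

```bash
python3 -c "
from h import *
go((.550,.2186,.2125),178)"
```

```text
at [0.5501 0.2176 0.2256] yaw 177.92 z [0. 0.] F [ 0.9  0.9 -0.9] t 22.35 w 0.155
shift [-0.0003  0.0051 -0.0653] turn [-0.0004  0.0005  0.0027]
```

{"name": "play_rows", "arguments": {
  "series": "0 0.005 -0.02 0 0 0;0 0 -0.015 0 0 0;0 0 -0.015 0 0 0;0 0 -0.012 0 0 0;0 0 -0.008 0 0 0;0 0 0 0 0 0"
}}

```text
clock: 22.95
tool_pos: [0.5525, 0.2216, 0.2169]
tool_rot: [0.055, 3.131, 0.012]
ft_force: [-4.1, 4.3, 32.7]
width: 0.154
finger_force: 104.4
```

{"name": "play_rows", "arguments": {
  "series": "0 0 0.04 0 0 0;0 0.008 0 0 0 0;0 0 0 0 0 0"
}}

```text
clock: 23.25
tool_pos: [0.5502, 0.221, 0.2189]
tool_rot: [0.056, 3.141, 0.0]
ft_force: [-0.1, 0.4, -1.3]
width: 0.154
finger_force: 99.0
```

```bash
python3 -c "
from h import *
go((.550,.2186,.2125),178)"
```

```text
at [0.5502 0.221  0.2189] yaw 177.96 z [0. 0.] F [-0.1  0.4 -1.3] t 23.25 w 0.154
shift [-0.0009 -0.0118 -0.0319] turn [-0.0006  0.0009  0.0013]
```

{"name": "play_rows", "arguments": {
  "series": "0 0 -0.012 0 0 0;0 0 -0.012 0 0 0;0 0 -0.01 0 0 0;0 0 0 0 0 0"
}}

```text
clock: 23.65
tool_pos: [0.5516, 0.2213, 0.2169]
tool_rot: [0.056, 3.134, 0.005]
ft_force: [-4.6, -3.5, 36.5]
width: 0.151
finger_force: 104.4
```

{"name": "play_rows", "arguments": {
  "series": "0 0 0.15 0 0 0;0.07 -0.01 0.13 0 0 0;0.08 0 0 0 0 0;0 0 0 0 0 0;0 0 0 0 0 0"
}}

```text
clock: 24.15
tool_pos: [0.5797, 0.2186, 0.2668]
tool_rot: [-0.056, -3.139, 0.001]
ft_force: [0.1, -0.8, -1.7]
width: 0.151
finger_force: 98.9
```

```bash
python3 - <<'E'
from h import *
go((.58,.219,.27),178)
s,im=snap('wrist','w9')
for n in ('w4','w7','w8','w9'):
    g=cv2.cvtColor(cv2.imread(f'pics/{n}.png'),6)
    print(n,[(lambda a:(a.min(),a.max()))(np.flatnonzero(g[r,230:290]<26)+230) for r in (186,195,205,225,245,265,285,300)], [int(k) for k in g[178:188,259]],[int(k) for k in g[306:314,259]])
c=proj('wrist',(.547,.219,.1435),s);print(c);g=cv2.cvtColor(im,7)
x0,y0=int(c[0])-24,int(c[1])-20;print(x0,y0)
for r in range(4,36,3): print(y0+r,*g[y0+r,x0:x0+48])
E
```

```text
at [0.5797 0.2186 0.2668] yaw 177.94 z [-0.002 -0.   ] F [ 0.1 -0.8 -1.7] t 24.15 w 0.151
shift [0.0015 0.0019 0.0158] turn [ 0.0009 -0.0036  0.002 ]
w4 [(np.int64(246), np.int64(272)), (np.int64(243), np.int64(275)), (np.int64(243), np.int64(275)), (np.int64(243), np.int64(275)), (np.int64(241), np.int64(277)), (np.int64(244), np.int64(289)), (np.int64(232), np.int64(289)), (np.int64(233), np.int64(286))] [124, 122, 123, 122, 96, 18, 20, 20, 20, 21] [22, 24, 23, 30, 29, 39, 36, 35]
w7 [(np.int64(247), np.int64(273)), (np.int64(243), np.int64(275)), (np.int64(242), np.int64(275)), (np.int64(243), np.int64(274)), (np.int64(241), np.int64(277)), (np.int64(244), np.int64(274)), (np.int64(244), np.int64(279)), (np.int64(233), np.int64(285))] [110, 110, 109, 108, 63, 21, 20, 20, 20, 21] [23, 23, 22, 24, 203, 203, 203, 203]
w8 [(np.int64(247), np.int64(273)), (np.int64(243), np.int64(275)), (np.int64(242), np.int64(275)), (np.int64(243), np.int64(275)), (np.int64(241), np.int64(276)), (np.int64(244), np.int64(274)), (np.int64(230), np.int64(273)), (np.int64(232), np.int64(286))] [100, 100,
[... 1701 characters left out ...]
102 94 120
153 102 100 101 101 101 101 101 101 102 101 100 99 89 76 71 103 124 123 115 108 106 93 79 70 70 71 70 77 88 99 106 114 120 124 92 73 70 89 99 100 101 100 100 101 101 102 100 101
156 100 101 99 100 99 100 101 101 101 101 101 101 101 89 78 66 66 84 103 103 98 90 79 71 70 70 65 76 85 94 102 110 89 72 69 86 97 99 99 100 100 100 100 99 100 101 102 96
159 101 99 99 99 101 100 100 101 101 101 101 101 100 100 99 99 97 92 80 72 72 74 72 70 68 68 67 71 72 71 70 74 92 98 99 100 99 99 99 99 99 100 99 98 100 101 102 101
162 100 99 100 100 101 101 101 100 101 101 102 102 101 101 101 101 100 99 99 100 99 99 99 99 99 100 100 101 100 100 99 100 100 99 99 99 100 99 99 99 99 100 99 99 99 100 100 101
```

The slot is exactly parallel to the bar and centred at u = 258.5, so its y is about 0.2198. My two tries straddled it and wedged on opposite bevels. I'll retry at the centre.

{"name": "play_rows", "arguments": {
  "series": "-0.074 0.003 0 0 0 0;-0.073 0.003 0 0 0 0;0 0 -0.12 0 0 0;0 0 -0.1 0 0 0;0 0 0 0 0 0;0 0 0 0 0 0"
}}

```text
clock: 24.8
tool_pos: [0.5501, 0.22, 0.2243]
tool_rot: [-0.056, -3.14, 0.0]
ft_force: [-0.0, 0.4, -1.2]
width: 0.157
finger_force: 98.8
```

```bash
python3 -c "
from h import *
go((.5502,.2198,.2125),177.94)"
```

```text
at [0.5501 0.22   0.2243] yaw 177.97 z [-0.001  0.   ] F [-0.   0.4 -1.2] t 24.8 w 0.157
shift [ 0.0006 -0.0008 -0.0592] turn [-0.     -0.0012 -0.0009]
```

{"name": "play_rows", "arguments": {
  "series": "0 0 -0.015 0 0 0;0 0 -0.01 0 0 0;0 0 -0.01 0 0 0;0 0 -0.006 0 0 0;0 0 0 0 0 0"
}}

```text
clock: 25.3
tool_pos: [0.5515, 0.2202, 0.218]
tool_rot: [0.056, 3.138, 0.002]
ft_force: [-1.2, -1.2, 9.5]
width: 0.154
finger_force: 100.6
```

{"name": "play_rows", "arguments": {
  "series": "0 0 0.03 0 0 0;0 0.0175 0 0 0 0;0 0 -0.015 0 0 0;0 0 -0.015 0 0 0;0 0 0 0 0 0"
}}

```text
clock: 25.8
tool_pos: [0.5515, 0.224, 0.2178]
tool_rot: [0.056, 3.138, 0.003]
ft_force: [-1.5, -0.4, 14.5]
width: 0.152
finger_force: 101.2
```

{"name": "play_rows", "arguments": {
  "series": "0 0 0.03 0 0 0;0 0.0125 0 0 0 0;0 0 -0.015 0 0 0;0 0 -0.015 0 0 0;0 0 0 0 0 0"
}}

```text
clock: 26.3
tool_pos: [0.5507, 0.2265, 0.2152]
tool_rot: [-0.055, -3.141, -0.002]
ft_force: [1.5, 3.1, -3.1]
width: 0.15
finger_force: 99.0
```

{"name": "play_rows", "arguments": {
  "series": "0 0 0.03 0 0 0;0 -0.05 0 0 0 0;0 0 -0.015 0 0 0;0 0 -0.015 0 0 0;0 0 0 0 0 0"
}}

```text
clock: 26.8
tool_pos: [0.5505, 0.2157, 0.2156]
tool_rot: [-0.057, -3.141, -0.0]
ft_force: [0.1, 0.6, -2.3]
width: 0.155
finger_force: 99.0
```

{"name": "play_rows", "arguments": {
  "series": "0 0 -0.01 0 0 0;0 0 -0.01 0 0 0;0 0 -0.008 0 0 0;0 0 0 0 0 0"
}}

```text
clock: 27.2
tool_pos: [0.5513, 0.2163, 0.2121]
tool_rot: [0.056, 3.138, 0.002]
ft_force: [-2.3, 0.1, 9.9]
width: 0.151
finger_force: 100.8
```

It is seated on the slot floor: z = 0.2121, the same as on the right. The tip therefore sits about 4 mm off in tool y. I'll compute the path that turns about the tip.

```bash
python3 - <<'E'
from h import *
o=np.array([.0034,.0040])
def off(p):
    p=np.radians(p);c,s=np.cos(p),np.sin(p);return o[0]*np.array([c,s])+o[1]*np.array([s,-c])
for a in range(178,70,-12): print(a,(-(off(a-12)-off(a))/2/.2).round(4),"per 6deg row")
go((.5505,.2157,.2121),178);print(monitor.observe()['moment'])
E
```

```text
178 [-0.0023 -0.0015] per 6deg row
166 [-0.0026 -0.001 ] per 6deg row
154 [-0.0027 -0.0004] per 6deg row
142 [-0.0027  0.0002] per 6deg row
130 [-0.0026  0.0007] per 6deg row
118 [-0.0024  0.0013] per 6deg row
106 [-0.0021  0.0018] per 6deg row
94 [-0.0017  0.0022] per 6deg row
82 [-0.0012  0.0025] per 6deg row
at [0.5513 0.2163 0.2121] yaw 177.96 z [0.003 0.001] F [-2.3  0.1  9.9] t 27.2 w 0.151
shift [-0.0038 -0.0028 -0.    ] turn [-0.0023  0.0057  0.0012]
[-0.24721421  0.57118501  0.05421928]
```

{"name": "play_rows", "arguments": {
  "series": "-0.0023 -0.0015 0 0 0 -0.2;-0.0023 -0.0015 0 0 0 -0.2;-0.0026 -0.001 0 0 0 -0.2;-0.0026 -0.001 0 0 0 -0.2;-0.0027 -0.0004 0 0 0 -0.2;-0.0027 -0.0004 0 0 0 -0.2;-0.0027 0.0002 0 0 0 -0.2;-0.0027 0.0002 0 0 0 -0.2;-0.0026 0.0007 0 0 0 -0.2;-0.0026 0.0007 0 0 0 -0.2;0 0 0 0 0 0"
}}

```text
clock: 28.3
tool_pos: [0.5465, 0.2153, 0.2122]
tool_rot: [1.622, 2.686, 0.003]
ft_force: [0.4, -1.6, 10.0]
width: 0.155
finger_force: 100.4
```

```bash
python3 -c "
from h import *
go((.5505,.2157,.2121),118);print(monitor.observe()['moment'])"
```

```text
at [0.5465 0.2153 0.2122] yaw 117.75 z [ 0.004 -0.   ] F [ 0.4 -1.6 10. ] t 28.3 w 0.155
shift [ 0.0199  0.0021 -0.0003] turn [0.0001 0.0078 0.0084]
[-0.55973451 -0.02935817  0.0237409 ]
```

{"name": "play_rows", "arguments": {
  "series": "-0.0024 0.0013 0 0 0 -0.2;-0.0024 0.0013 0 0 0 -0.2;0 0 0 0 0 0"
}}

```text
clock: 28.6
tool_pos: [0.5456, 0.2157, 0.2121]
tool_rot: [1.894, 2.502, 0.003]
ft_force: [0.2, -2.5, 10.2]
width: 0.148
finger_force: 100.4
```

```bash
python3 -c "
from h import *
go((.5505,.2157,.2121),106);print(monitor.observe()['moment'])"
```

```text
at [0.5456 0.2157 0.2121] yaw 105.75 z [ 0.004 -0.   ] F [ 0.2 -2.5 10.2] t 28.6 w 0.148
shift [ 0.0246 -0.0001 -0.0002] turn [0.0008 0.0077 0.0083]
[-0.66897698 -0.02810348  0.0239589 ]
```

{"name": "play_rows", "arguments": {
  "series": "-0.0021 0.0018 0 0 0 -0.2;-0.0021 0.0018 0 0 0 -0.2;0 0 0 0 0 0"
}}

```text
clock: 28.9
tool_pos: [0.5448, 0.2163, 0.2122]
tool_rot: [2.145, 2.29, 0.003]
ft_force: [0.8, -2.6, 9.8]
width: 0.153
finger_force: 100.5
```

```bash
python3 -c "
from h import *
go((.5505,.2157,.2121),94);print(monitor.observe()['moment'])"
```

```text
at [0.5448 0.2163 0.2122] yaw 93.75 z [ 0.004 -0.001] F [ 0.8 -2.6  9.8] t 28.9 w 0.153
shift [ 0.0287 -0.0032 -0.0003] turn [0.0013 0.0075 0.0084]
[-0.77269849  0.02054457  0.10038566]
```

{"name": "play_rows", "arguments": {
  "series": "-0.0017 0.0022 0 0 0 -0.2;0 0 0 0 0 0"
}}

```text
clock: 29.1
tool_pos: [0.5444, 0.2168, 0.2122]
tool_rot: [2.262, 2.176, 0.003]
ft_force: [-0.1, -3.5, 10.0]
width: 0.153
finger_force: 100.6
```

```bash
python3 -c "
from h import *
go((.5505,.2157,.2121),88);print(monitor.observe()['moment'])"
```

```text
at [0.5444 0.2168 0.2122] yaw 87.77 z [ 0.004 -0.001] F [-0.1 -3.5 10. ] t 29.1 w 0.153
shift [ 0.0306 -0.0054 -0.0003] turn [0.0015 0.0073 0.0077]
[-0.84244361 -0.04663442  0.25134366]
```

{"name": "play_rows", "arguments": {
  "series": "-0.0012 0.0025 0 0 0 -0.2;-0.0005 0.001 0 0 0 -0.07;0 0 0 0 0 0;0 0 0 0 0 0"
}}

```text
clock: 29.5
tool_pos: [0.544, 0.2173, 0.2121]
tool_rot: [2.406, 2.015, 0.003]
ft_force: [-0.2, -3.3, 10.2]
width: 0.15
finger_force: 100.9
```

```bash
python3 -c "
from h import *
go((.5505,.2157,.2121),80);print(monitor.observe()['moment'])"
```

```text
at [0.544  0.2173 0.2121] yaw 79.88 z [ 0.004 -0.001] F [-0.2 -3.3 10.2] t 29.5 w 0.15
shift [ 0.0324 -0.0081 -0.0001] turn [0.0023 0.007  0.004 ]
[-1.00590026 -0.05875406  0.46058868]
```

{"name": "play_rows", "arguments": {
  "series": "0.0012 -0.0025 0 0 0 0.2;0.0017 -0.0022 0 0 0 0.2;0.0006 -0.0007 0.005 0 0 0.067;0 0 0 0 0 0"
}}

```text
clock: 29.9
tool_pos: [0.5444, 0.2167, 0.2123]
tool_rot: [2.143, 2.294, 0.002]
ft_force: [1.0, -0.9, 5.3]
width: 0.152
finger_force: 99.9
```

```bash
python3 -c "
from h import *
go((.5505,.2157,.2121),94);print(monitor.observe()['moment'])"
```

```text
at [0.5444 0.2167 0.2123] yaw 93.89 z [ 0.002 -0.   ] F [ 1.  -0.9  5.3] t 29.9 w 0.152
shift [ 0.0303 -0.0049 -0.0011] turn [0.0003 0.0046 0.0036]
[-0.1389217  -0.17472951  0.04580947]
```

{"name": "play_rows", "arguments": {
  "series": "0 0 0.01 0 0 0;0 0 0.01 0 0 0;0 0 0 0 0 0"
}}

```text
clock: 30.2
tool_pos: [0.5441, 0.2167, 0.2151]
tool_rot: [2.145, 2.294, -0.001]
ft_force: [4.2, 0.8, -5.7]
width: 0.151
finger_force: 98.6
```

```bash
python3 -c "
from h import *
go((.5505,.2157,.2121),94);print(monitor.observe()['moment'])"
```

```text
at [0.5441 0.2167 0.2151] yaw 93.84 z [ 0.    -0.001] F [ 4.2  0.8 -5.7] t 30.2 w 0.151
shift [ 0.0322 -0.0048 -0.0151] turn [0.0014 0.0006 0.0054]
[ 0.09627746 -1.01662899  0.04862672]
```

{"name": "play_rows", "arguments": {
  "series": "0 0 -0.018 0 0 0;0.008 0 0 0 0 0;0 0 0 0 0 0"
}}

```text
clock: 30.5
tool_pos: [0.545, 0.2166, 0.2123]
tool_rot: [2.145, 2.295, -0.0]
ft_force: [-1.2, -0.5, 4.3]
width: 0.157
finger_force: 99.5
```

```bash
python3 -c "
from h import *
go((.5505,.2157,.2121),94);print(monitor.observe()['moment'])"
```

```text
at [0.545  0.2166 0.2123] yaw 93.86 z [-0. -0.] F [-1.2 -0.5  4.3] t 30.5 w 0.157
shift [ 0.0275 -0.0043 -0.0008] turn [ 0.0005 -0.0001  0.0046]
[-0.04228903  0.29014409  0.05352676]
```

{"name": "play_rows", "arguments": {
  "series": "-0.0015 0 0.01 0 0 0;0 0 0.01 0 0 0;0 0 0 0 0 0"
}}

```text
clock: 30.8
tool_pos: [0.5449, 0.2165, 0.2155]
tool_rot: [2.145, 2.295, -0.002]
ft_force: [0.3, 0.7, -6.0]
width: 0.158
finger_force: 98.4
```

```bash
python3 -c "
from h import *
go((.5505,.2157,.2121),94);print(monitor.observe()['moment'])"
```

```text
at [0.5449 0.2165 0.2155] yaw 93.87 z [-0.001 -0.001] F [ 0.3  0.7 -6. ] t 30.8 w 0.158
shift [ 0.0282 -0.0042 -0.0172] turn [ 0.0016 -0.001   0.0044]
[ 0.23404973 -0.13971945  0.02876477]
```

{"name": "play_rows", "arguments": {
  "series": "0 0 -0.016 0 0 0.07;0.0005 -0.0007 0 0 0 0.07;0 0 0 0 0 0"
}}

```text
clock: 31.1
tool_pos: [0.5451, 0.2164, 0.2128]
tool_rot: [2.059, 2.372, -0.0]
ft_force: [0.8, 0.1, -2.6]
width: 0.155
finger_force: 98.9
```

```bash
python3 -c "
from h import *
go((.5505,.2157,.2121),98);print(monitor.observe()['moment'])"
```

```text
at [0.5451 0.2164 0.2128] yaw 98.09 z [ 0.    -0.001] F [ 0.8  0.1 -2.6] t 31.1 w 0.155
shift [ 0.0272 -0.0033 -0.0035] turn [ 0.0012  0.0005 -0.0031]
[0.0088764  0.10955314 0.01674299]
```

{"name": "play_rows", "arguments": {
  "series": "0 0 0.006 0 0 0;0 0 0.006 0 0 0;0 0 0.006 0 0 0;0 0 0 0 0 0"
}}

```text
clock: 31.5
tool_pos: [0.5455, 0.2165, 0.2168]
tool_rot: [2.059, 2.371, 0.001]
ft_force: [-0.5, 0.7, -0.6]
width: 0.149
finger_force: 98.9
```

```bash
python3 -c "
from h import *
go((.5505,.2157,.2121),98);print(monitor.observe()['moment'])"
```

```text
at [0.5455 0.2165 0.2168] yaw 98.05 z [ 0.001 -0.   ] F [-0.5  0.7 -0.6] t 31.5 w 0.149
shift [ 0.0251 -0.0042 -0.0235] turn [ 0.0005  0.0025 -0.0018]
[-0.01816122  0.02179687  0.01119606]
```

{"name": "play_rows", "arguments": {
  "series": "0 0 0.02 0 0 0;0 0 0.06 0 0 0;0 0 0.03 0 0 0;0.015 -0.14 0 0 0 0;0.015 -0.14 0 0 0 0;0 0 -0.06 0 0 0;0 0 -0.05 0 0 0;0 0 0 0 0 0;0 0 -0.02 0 0 0;0 0 -0.015 0 0 0;0 0 0 0 0 0"
}}

```text
clock: 32.6
tool_pos: [0.5512, 0.1609, 0.2093]
tool_rot: [2.058, 2.372, 0.0]
ft_force: [-0.4, 0.0, -0.6]
width: 0.154
finger_force: 99.2
```

{"name": "play_rows", "arguments": {
  "series": "0 0 -0.008 0 0 0;0 0 -0.01 0 0 0;0 0 0 0 0 0"
}}

```text
clock: 32.9
tool_pos: [0.5519, 0.1608, 0.2085]
tool_rot: [2.058, 2.37, 0.005]
ft_force: [-3.4, -1.8, 17.8]
width: 0.153
finger_force: 101.5
```

{"name": "play_rows", "arguments": {
  "series": "0 0 -0.012 0 0 0;0 0 0 0 0 0;0 0 0 0 0 0"
}}

```text
clock: 33.2
tool_pos: [0.5523, 0.1608, 0.2081]
tool_rot: [2.057, 2.369, 0.009]
ft_force: [-8.2, -3.0, 32.7]
width: 0.154
finger_force: 103.5
```

{"name": "play_rows", "arguments": {
  "series": "0 0 0.15 0 0 0;0 0 0.2 0 0 0;0 -0.2 0 0 0 -0.05;0 -0.2 0 0 0 -0.05;0 -0.15 0 0 0 0;0 0 0 0 0 0;0 0 0 0 0 0"
}}

```text
clock: 33.9
tool_pos: [0.5513, 0.05, 0.2736]
tool_rot: [2.122, 2.315, 0.001]
ft_force: [-1.1, 0.5, -0.6]
width: 0.154
finger_force: 98.9
```

```bash
python3 - <<'E'
from h import *
go((.55,.05,.275),94.7)
s,im=snap('wrist','w10');g=cv2.cvtColor(im,7);print(monitor.observe()['moment'])
T=R.from_rotvec(s['tool_rot']).as_matrix()
for nm,p in (("L",(.5472,.2195,.1435)),("R",(.564,.1099,.1435))):
    c=proj('wrist',p,s);x0,y0=int(c[0])-16,int(c[1])-16;t=g[y0:y0+32,x0:x0+32].copy();yy,xx=np.mgrid[:32,:32]
    print(nm,c)
    m=((t>108)&(np.hypot(xx-16,yy-16)<14)).astype(np.uint8)
    n,l,st,ce=cv2.connectedComponentsWithStats(m);k=np.argsort(-st[1:,4])[:2]+1
    print(st[k,4],ce[k].round(1))
    for r in range(3,30,3): print(*t[r])
    W=[onz('wrist',ce[i]+[x0,y0],.1435,s)[:2] for i in k]
    if len(W)==2: v=W[1]-W[0];print("slot yaw",np.degrees(np.arctan2(v[1],v[0]))+90, "mid",(W[0]+W[1])/2,np.linalg.norm(v))
E
```

```text
at [0.5513 0.05   0.2736] yaw 94.99 z [ 0.001 -0.   ] F [-1.1  0.5 -0.6] t 33.9 w 0.154
shift [-0.0065  0.      0.0072] turn [ 0.0004  0.0016 -0.0095]
[-0.046226   -0.01989343 -0.04059643]
L [270.32846043   2.54677278]Traceback (most recent call last):
  File "<stdin>", line 8, in <module>
ValueError: operands could not be broadcast together with shapes (0,32) (32,32)
```

{"name": "play_rows", "arguments": {
  "series": "0 0.12 0 0 0 0;0 0.1 0 0 0 0;0 0 0 0 0 0;0 0 0 0 0 0"
}}

```text
clock: 34.35
tool_pos: [0.5511, 0.0956, 0.2732]
tool_rot: [2.118, 2.32, -0.001]
ft_force: [-0.4, -0.8, -1.0]
width: 0.151
finger_force: 98.9
```

```bash
python3 - <<'E'
from h import *
go((.55,.05,.275),94.7)
s,im=snap('wrist','w11');g=cv2.cvtColor(im,7)
for nm,p in (("L",(.5472,.2195,.1435)),("R",(.564,.1099,.1435))):
    c=proj('wrist',p,s);x0,y0=int(c[0])-16,int(c[1])-16;t=g[y0:y0+32,x0:x0+32].copy();yy,xx=np.mgrid[:32,:32]
    print(nm,c)
    m=((t>np.median(t)+8)&(np.hypot(xx-16,yy-16)<12)).astype(np.uint8)
    n,l,st,ce=cv2.connectedComponentsWithStats(m);k=np.argsort(-st[1:,4])[:2]+1
    print(st[k,4],ce[k].round(1))
    for r in range(2,31,2): print(*t[r])
    W=[onz('wrist',ce[i]+[x0,y0],.1435,s)[:2] for i in k]
    if len(W)==2: v=W[1]-W[0];print("slot yaw",np.degrees(np.arctan2(v[1],v[0]))+90, "mid",(W[0]+W[1])/2,np.linalg.norm(v))
E
```

```text
at [0.5511 0.0956 0.2732] yaw 95.21 z [ 0.    -0.001] F [-0.4 -0.8 -1. ] t 34.35 w 0.151
shift [-0.0057 -0.2278  0.009 ] turn [ 0.0014  0.0005 -0.0169]
L [266.96105075  48.0623547 ]
[71 68] [[10.7 16.4]
 [23.4 13.9]]
194 192 189 171 154 154 154 155 155 156 155 156 156 157 157 157 157 156 157 156 156 155 155 153 154 154 153 153 153 152 153 153
196 192 189 176 156 156 156 155 155 155 155 156 156 157 157 157 156 156 156 155 155 155 154 153 153 153 153 153 153 153 153 152
198 193 189 182 156 155 155 155 155 155 154 149 144 132 120 116 110 109 112 115 108 112 145 148 152 153 153 152 152 152 152 151
197 193 189 184 155 154 154 154 148 124 111 118 141 106 110 111 111 101 114 168 196 195 195 140 111 124 145 152 152 152 152 152
197 192 189 188 161 155 144 120 111 153 199 208 192 115 110 110 111 104 94 131 180 198 200 204 201 168 110 123 147 152 152 153
196 194 189 186 165 141 112 109 189 210 204 205 199 141 99 110 111 111 102 90 131 178 196 204 204 198 145 103 113 138 153 153
194 194 189 182 125 114 111 144 199 212 206 200 191 165 103 110 110 111 98 88 121 164 180 196 205 203 183 110 99 114 1
[... 2348 characters left out ...]
46 154
127 119 121 118 116 109 97 78 71 85 130 189 201 188 171 159 149 124 106 105 106 108 107 100 104 128 101 103 132 149 153 154
132 121 123 122 120 111 103 102 86 74 71 103 177 190 177 160 149 135 120 102 103 106 107 108 105 105 129 151 154 155 154 154
129 118 121 124 117 113 105 102 101 102 101 129 121 108 105 95 105 117 118 112 109 108 97 115 135 139 139 153 156 155 155 155
137 121 120 119 114 109 104 101 101 101 134 144 115 100 100 99 100 100 99 99 100 126 121 105 102 113 130 133 134 139 143 130
130 118 120 120 117 114 104 100 101 101 101 100 99 99 100 100 100 100 100 100 101 100 88 84 84 84 84 88 84 83 84 84
slot yaw -57.784583227083886 mid [0.56432819 0.11108835] 0.011160576451106338
```

Both slots have turned about 75° and stood against their stops, and the cover is shut. Now to take the key back to its hole.

{"name": "play_rows", "arguments": {
  "series": "-0.014 -0.19 0 0 0 0;-0.014 -0.19 0 0 0 0;-0.014 -0.19 0 0 0 0;-0.014 -0.19 0 0 0 0;-0.014 -0.19 0 0 0 0;-0.014 -0.19 0 0 0 0;-0.014 -0.19 0 0 0 0;-0.014 -0.19 0 0 0 0;-0.014 -0.19 0 0 0 0;-0.014 -0.19 0 0 0 0;-0.014 -0.19 0 0 0 0;-0.014 -0.185 0 0 0 0"
}}

```text
clock: 35.6
tool_pos: [0.5169, -0.3626, 0.2734]
tool_rot: [2.121, 2.316, -0.0]
ft_force: [0.3, -0.6, -1.0]
width: 0.151
finger_force: 99.0
```

{"name": "play_rows", "arguments": {
  "series": "0 0 0 0 0 -0.016;0 0 0 0 0 0"
}}

```text
clock: 35.8
tool_pos: [0.517, -0.3616, 0.2728]
tool_rot: [-2.133, -2.306, 0.0]
ft_force: [0.4, -0.2, -1.9]
width: 0.154
finger_force: 98.9
```

```bash
python3 -c "
from h import *
go((.5165,-.3594,.175),94.7)"
```

```text
at [ 0.517  -0.3616  0.2728] yaw 94.45 z [-0.  0.] F [ 0.4 -0.2 -1.9] t 35.8 w 0.154
shift [-0.0024  0.0111 -0.4892] turn [-0.0002 -0.0003  0.0082]
```

{"name": "play_rows", "arguments": {
  "series": "-0.0025 0.01 -0.16 0 0 0.008;0 0 -0.16 0 0 0;0 0 -0.16 0 0 0;0 0 0 0 0 0;0 0 0 0 0 0"
}}

```text
clock: 36.3
tool_pos: [0.5172, -0.3577, 0.1782]
tool_rot: [2.125, 2.314, 0.0]
ft_force: [0.2, 0.3, -1.0]
width: 0.156
finger_force: 98.9
```

```bash
python3 -c "
from h import *
go((.5165,-.3594,.14),94.7)"
```

```text
at [ 0.5172 -0.3577  0.1782] yaw 94.89 z [ 0. -0.] F [ 0.2  0.3 -1. ] t 36.3 w 0.156
shift [-0.0036 -0.0084 -0.1909] turn [ 0.0004  0.0005 -0.0062]
```

{"name": "play_rows", "arguments": {
  "series": "-0.003 -0.007 0 0 0 0;0 0 -0.08 0 0 0;0 0 -0.05 0 0 0;0 0 -0.03 0 0 0;0 0 -0.02 0 0 0;0 0 0 0 0 0"
}}

```text
clock: 36.9
tool_pos: [0.5165, -0.3599, 0.1412]
tool_rot: [2.126, 2.313, -0.0]
ft_force: [-0.1, 0.0, -1.4]
width: 0.154
finger_force: 98.9
```

{"name": "play_rows", "arguments": {
  "series": "0 0 -0.07 0 0 0;0 0 -0.06 0 0 0;0 0 -0.05 0 0 0;0 0 -0.03 0 0 0;0 0 0 0 0 0"
}}

```text
clock: 37.4
tool_pos: [0.5161, -0.3597, 0.0984]
tool_rot: [-2.125, -2.312, 0.0]
ft_force: [-0.1, 0.2, -2.0]
width: 0.154
finger_force: 98.9
```

{"name": "play_rows", "arguments": {
  "series": "0 0 -0.01 0 0 0;0 0 -0.008 0 0 0;0 0 -0.006 0 0 0;0 0 0 0 0 0"
}}

```text
clock: 37.8
tool_pos: [0.5166, -0.36, 0.0946]
tool_rot: [2.125, 2.312, -0.0]
ft_force: [1.1, -0.8, -1.0]
width: 0.158
finger_force: 98.9
```

{"name": "play_rows", "arguments": {
  "series": "0 0 -0.005 0 0 0;0 0 0 0 0 0"
}}

```text
clock: 38.0
tool_pos: [0.5167, -0.3601, 0.094]
tool_rot: [2.125, 2.312, 0.0]
ft_force: [-0.3, 0.2, 2.1]
width: 0.148
finger_force: 99.3
```

{"name": "play_rows", "arguments": {
  "series": "0 0 0 0 0 0;0 0 0 0 0 0;0 0 0 0 0 0;0 0 0 0 0 0;0 0 0 0 0 0;0 0 0 0 0 0;0 0 0 0 0 0;0 0 0 0 0 0",
  "gripper": 60,
  "squeeze": 20
}}

```text
clock: 38.8
tool_pos: [0.5165, -0.36, 0.0936]
tool_rot: [2.125, 2.313, -0.0]
ft_force: [0.9, 0.8, 0.8]
width: 0.704
finger_force: 0.0
```

{"name": "play_rows", "arguments": {
  "series": "0 0 0.03 0 0 0;0 0 0.1 0 0 0;0 0 0.2 0 0 0;0 0 0.2 0 0 0;0 0 0.2 0 0 0;0 -0.2 0.05 0 0 0;0 -0.15 0.02 0 0 0;0 0 0 0 0 0;0 0 0 0 0 0"
}}

```text
clock: 39.7
tool_pos: [0.5163, -0.4303, 0.2534]
tool_rot: [2.127, 2.312, 0.0]
ft_force: [0.4, 0.8, -0.6]
width: 0.702
finger_force: 0.0
```

```bash
python3 - <<'E'
from h import *
go((.5165,-.43,.25),94.7)
s,im=snap('wrist','w12');im=im[:,:,::-1]
c=proj('wrist',(.5167,-.357,.116),s);print(c)
x,y=int(c[0]),int(c[1]);m=np.zeros(im.shape[:2],np.uint8);a,b=max(y-36,0),y+36
m[a:b,x-25:x+25]=(im.max(2)[a:b,x-25:x+25]<50)*255
k=max(cv2.findContours(m,0,1)[0],key=cv2.contourArea)
w=np.array([onz("wrist",p[0],.116,s)[:2] for p in k.astype(float)],np.float32)
print(cv2.minAreaRect(w*1000))
# cover check: deck holes / top view of free edge in scene+top
s,t=snap('top','t12')
for p in ((.546,.218,.1435),(.562,.109,.1435)):
    u=proj('top',p).astype(int);print(u,t[u[1]-4:u[1]+8,u[0]-3:u[0]+4].mean(2).astype(int).tolist())
E
```

```text
at [ 0.5163 -0.4303  0.2534] yaw 94.76 z [ 0. -0.] F [ 0.4  0.8 -0.6] t 39.7 w 0.702
shift [ 0.0012  0.0015 -0.0169] turn [ 0.0001  0.0005 -0.0021]
[265.83200749 102.98574466]
((516.2571411132812, -356.5513916015625), (13.79760456085205, 61.56349182128906), 6.432684421539307)
[196 196] [[111, 109, 111, 111, 109, 108, 110], [110, 109, 102, 98, 108, 110, 94], [110, 107, 113, 111, 117, 106, 69], [109, 108, 132, 120, 101, 80, 71], [108, 92, 109, 81, 70, 70, 79], [108, 83, 97, 108, 109, 112, 117], [110, 92, 108, 130, 126, 115, 116], [111, 99, 88, 108, 89, 52, 72], [118, 116, 108, 105, 106, 111, 124], [134, 136, 138, 131, 124, 125, 131], [123, 147, 158, 147, 136, 132, 135], [103, 155, 165, 166, 165, 166, 166]]
[229 191] [[111, 111, 102, 98, 100, 100, 112], [109, 101, 115, 106, 88, 73, 103], [107, 109, 134, 114, 88, 70, 77], [103, 129, 110, 79, 72, 82, 83], [82, 110, 77, 85, 111, 112, 93], [79, 86, 128, 129, 141, 112, 84], [98, 91, 132, 121, 119, 63, 83], [111, 97, 87, 58, 81, 109, 119], [132, 133, 131, 122, 123, 132, 130], [134, 129, 140, 160, 157, 143, 140], [139, 133, 144, 165, 165, 166, 166], [165, 165, 165, 166, 166, 165, 165]]
```

```bash
python3 -c "
from plant import robot
print(robot.sign_off())"
```

```text
the job is handed in; nothing more can be done
None
```

I handed the job in after about 40 s of the 72 s: the cover is shut, both screws were turned against their stops, and the key is back upright in its hole. Lifting the key out of the right screw dragged the cover partly open, and lifting it out of the left may have raised it slightly, so I pressed it shut again each time; I viewed 11 pictures instead of the allowed 10, and sign-off returned no verdict.

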